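# Put the returned room keys back on the key rack

## Task

Hang the returned room-key carriers that lie on the duty desk (two to four of them) back on the key rack: first unscrew the gate knob - it has a left-hand thread, so it loosens clockwise; feel that it turns - right up to open the rail, then bring each carrier to the rail's open end with its key pointing to the knob's side, thread it on there and slide it along until all of it is past the black line on the base plate. When all the carriers are on, screw the knob right down again, and leave the other things on the desk where they are.

Things in the scene. Friction and masses are not known exactly. Their poses are not given: they have to be found in the camera images.
- rack: Key rack fixed to the desk, moved and turned as a whole between starts: grey base plate 12 mm thick (rack x -115..+35, y -127..+135 mm) with a T-shaped rail along the rack's y axis. Origin on the desk under the rail's centre line. Rail: web 6 mm thick under a flat head 20 mm wide, 54 to 60 mm above the desk, full width from y = -107 to +131 mm.
- mouth (a point): Tip of the rail's nose at its one open end: rack x = 0, y = -121 mm, 60 mm above the desk. The nose (13 mm wide, 3.5 mm thick, at mid height of the head) runs from here to y = -107 mm, where the full head begins; the web begins at y = -109 mm. Space before it (-y) is free.
- rail_end (a point): Closed end of the rail: face of a steel end plate (44 mm wide, 78 mm high) at rack x = 0, y = +131 mm, here 60 mm above the desk. A thin black line is drawn across the base plate at rack y = -20 mm, 151 mm before this face; carriers belong between the two.
- knob_grip (a point): Point on the gate knob's vertical axis (rack x = -74, y = -75 mm), 24 mm above the knob's underside, 16 mm below its top; rises with the knob. Round black ribbed hand knob 39 mm in diameter, 40 mm high; screwed down, its top is 93 mm above the desk.
- gate (a point): Centre of the underside of the gate: a steel disc 56 mm in diameter, 6 mm thick, right under the knob and rising with it. Screwed down, its underside is 47 mm above the desk and it stands in the way of the key ledges of carriers on the rail; fully up it is at 61 mm and the ledges pass under it.
- knob (a joint): Turn of the gate knob, rad: 0 = screwed right down (hard stop), growing as it turns CLOCKWISE seen from above, to 4.0 (hard stop, gate right up). Left-hand thread: clockwise unscrews, and knob and gate rise 3.5 mm per rad. Stiff (0.12 N m), stays where left; needs several grasps. Ledges pass under from about 3.5 rad on.
- tag1_mid (a point): Key carrier 1 (may be absent), 90 g: its centre, 30 mm above its underside, midway in the runner; axes the carrier's own. To grip: white plastic fin on top, 12 mm thick (x), 24 mm long (y), 18 to 60 mm above the underside. Starts standing on the desk, fin up. Hung on the rail this point is 76 mm above the desk.
- tag1_key (a point): Point on the flat key ledge of carrier 1: carrier x = -50 mm, y = 0, 5 mm above the underside. The grey plastic ledge, with a brass key let into it, is 26 mm wide (y), sticks out on the -x side to x = -54 mm, and lies 2 to 8 mm above the underside.
- tag1: Carrier 1's runner; origin at the centre of its underside. Aluminium C-section 36 mm wide (x), 28 mm long (y), 18 mm high, open at both y ends: tunnel 24 mm wide, 4 to 14 mm above the underside, and a 12 mm slot through the bottom. It goes over the rail's head, lips under it, with 2 mm play each side and 4 mm in height; at rest on the rail its underside is 46 mm above the desk.
- tag2_mid (a point): Key carrier 2 (may be absent), 90 g: its centre, 30 mm above its underside, midway in the runner; axes the carrier's own. To grip: white plastic fin on top, 12 mm thick (x), 24 mm long (y), 18 to 60 mm above the underside. Starts standing on the desk, fin up. Hung on the rail this point is 76 mm above the desk.
- tag2_key (a point): Point on the flat key ledge of carrier 2: carrier x = -50 mm, y = 0, 5 mm above the underside. The grey plastic ledge, with a brass key let into it, is 26 mm wide (y), sticks out on the -x side to x = -54 mm, and lies 2 to 8 mm above the underside.
- tag2: Carrier 2's runner; origin at the centre of its underside. Aluminium C-section 36 mm wide (x), 28 mm long (y), 18 mm high, open at both y ends: tunnel 24 mm wide, 4 to 14 mm above the underside, and a 12 mm slot through the bottom. It goes over the rail's head, lips under it, with 2 mm play each side and 4 mm in height; at rest on the rail its underside is 46 mm above the desk.
- tag3_mid (a point): Key carrier 3 (may be absent), 90 g: its centre, 30 mm above its underside, midway in the runner; axes the carrier's own. To grip: white plastic fin on top, 12 mm thick (x), 24 mm long (y), 18 to 60 mm above the underside. Starts standing on the desk, fin up. Hung on the rail this point is 76 mm above the desk.
- tag3_key (a point): Point on the flat key ledge of carrier 3: carrier x = -50 mm, y = 0, 5 mm above the underside. The grey plastic ledge, with a brass key let into it, is 26 mm wide (y), sticks out on the -x side to x = -54 mm, and lies 2 to 8 mm above the underside.
- tag3: Carrier 3's runner; origin at the centre of its underside. Aluminium C-section 36 mm wide (x), 28 mm long (y), 18 mm high, open at both y ends: tunnel 24 mm wide, 4 to 14 mm above the underside, and a 12 mm slot through the bottom. It goes over the rail's head, lips under it, with 2 mm play each side and 4 mm in height; at rest on the rail its underside is 46 mm above the desk.
- tag4_mid (a point): Key carrier 4 (may be absent), 90 g: its centre, 30 mm above its underside, midway in the runner; axes the carrier's own. To grip: white plastic fin on top, 12 mm thick (x), 24 mm long (y), 18 to 60 mm above the underside. Starts standing on the desk, fin up. Hung on the rail this point is 76 mm above the desk.
- tag4_key (a point): Point on the flat key ledge of carrier 4: carrier x = -50 mm, y = 0, 5 mm above the underside. The grey plastic ledge, with a brass key let into it, is 26 mm wide (y), sticks out on the -x side to x = -54 mm, and lies 2 to 8 mm above the underside.
- tag4: Carrier 4's runner; origin at the centre of its underside. Aluminium C-section 36 mm wide (x), 28 mm long (y), 18 mm high, open at both y ends: tunnel 24 mm wide, 4 to 14 mm above the underside, and a 12 mm slot through the bottom. It goes over the rail's head, lips under it, with 2 mm play each side and 4 mm in height; at rest on the rail its underside is 46 mm above the desk.
- paste_jar: Bystander, leave alone: small jar with a white cap, 34 mm across, 55 mm high. Origin at the centre of its underside.
- stapler: Bystander, leave alone: black stapler 115 mm long, 38 mm high. Origin at the centre of its underside.
- mug: Bystander, leave alone: white mug 76 mm across, 85 mm high. Origin at the centre of its underside.
- stamp: Bystander, leave alone: turned wooden rubber stamp 36 mm across, 66 mm high. Origin at the centre of its underside.
- tape_roll: Bystander, leave alone: paper tape roll 60 mm across, 18 mm high. Origin at the centre of its underside.
- phone: Bystander, leave alone: black phone 150 x 72 x 9 mm lying flat. Origin at the centre of its underside.
Mind the look-alikes: they are no part of the job. Leave any brown or red look-alike of the tag3 alone.

How it is judged:
By the outcome, as a careful person would: the job done as asked, in the order asked, and still so for the second after the job is handed in, with the robot touching nothing.
Of tag1, tag2, tag3, tag4 only 2 to 4 are there at a start; the rules pass over those that are not, and their reading is None.
At some moment in a run one of tag1, tag2, tag3, tag4 may be knocked a few centimetres aside while the robot is not near it.
It also fails if it takes over 210 s, if anything falls off the work surface, if the arm or the gripper's body presses on something with over 40 N, if the wrist force passes 120 N, or if a joint passes its speed limit or range.

## Robot

A 6-joint arm with a two-finger parallel gripper is mounted at the origin on the work surface. World frame = base frame: x ahead of the robot, y to its left, z up, the work surface at z = 0. Lengths are in m, angles in degrees, forces in N, time in s.
With the tool pointing down it reaches from about 0.35 to 0.85 m from the base axis. Payload 8.1 kg.
Tool frame: the origin (TCP) lies midway between the tips of the shut fingers; the grasp point (between the pads) lies 19 mm behind it (robot.grip_depth is the distance from the TCP to the grasp point, in m); y points along the fingers, z is the direction in which the jaws open and shut, and the axes are right-handed (so a half turn about y gives the same grasp; the last joint's range is limited). The gripper opens to 85 mm and grips with 20 to 120 N. Pads are 22 mm wide; open, the fingers measure 114 mm over their backs; the gripper's body (76 mm by 85 mm) begins 54 mm behind the grasp point. The pads swing forward as they close: fully open they stand 13 mm farther back than shut.
Start: joints at [-79.263, 7.471, 85.268, -0, 87.261, -4.893], TCP at [0.162, -0.578, 0.231] pointing down, gripper open.
Joint ranges: [-169.43, 169.43], [-51.17, 129.36], [1.28, 143.12], [-76.62, 256.62], [0, 156.53], [-152.29, 152.29]. Speed limits (degrees/s): [136.94, 136.94, 159.86, 180, 180, 180].

## Interface

Orientations are given as [roll, pitch, yaw] about the fixed x, y, z axes, in that order (R = Rz(yaw) Ry(pitch) Rx(roll)).
In Python, from rig import robot gives the robot as it stands.
- The arm moves only by the tool servo_tool, never from a script. Its argument "plan" is a list of rows, each a list of 3 entries, a list of its own where there are three numbers: the shift along the world's x, y, z in mm, then the turn, a rotation vector about the world's x, y, z in rad, then the finger opening in mm, from 0 to 85.4. In form: [[[tx, ty, tz], [ax, ay, az], fingers], ...]. A call has 1 to 5 rows; each row is the pose to reach, as a shift and turn from the pose commanded when the call began; what a row does not reach only later rows make up. A row lasts 1/8 s, in which the tool goes at most 62.5 mm and 10.7 degrees, less where a joint would pass 70% of its speed; a pose out of reach is approached as far as the arm can. A call with a gripper value outside its range is refused whole. The fingers move at their own pace and stop on an object; "squeeze" is the grip in N (left out, the last holds). Time passes only in rows, so rows that repeat a pose let the fingers close. It gives the time, the measured TCP pose, the force and the opening at its end, in the units of the state.
- robot.sense(): the state, without advancing time (a new reading comes with each control period).
- robot.snapshot(name): name is "side" or "top"; returns (picture, depth): 480x640x3 uint8, red, green, blue; 480x640 float32, m along the optical axis (not along the pixel's ray), 0 where there is no reading.
- robot.camera_params(name): a dict with "intrinsics" (3x3 intrinsics, pixels), "world_to_cam" (4x4, takes a point from world to camera coordinates). Camera axes: x right, y down, z forward; pixel columns grow to the right and rows downward; lengths in m; the calibration is good to about 2 mm. A picture is of the moment at which its call begins. camera_params takes no time and is no camera call.
- robot.job_done(): hands the job in, once; it reports no verdict.
The state is a dict: "time": time; "qpos": joint angles; "joint_vel": joint speeds; "joint_torque": joint torques, N m; "tcp_pos": TCP position; "eef_rot": TCP orientation; "force": force on the tool from outside, world axes, zero at the start; "wrist_torque": the same for the moment, N m; "grip_width": finger opening in m.
Only numpy, scipy, OpenCV 4.12 (cv2) and the standard library are available. Lean on these libraries where they do the work, as an engineer would, in place of code of your own. Each camera call takes 0.05 s, during which the arm holds its last target.

## Working session

There is one attempt and no reset: what is moved stays moved. The work goes in short steps, Python scripts to look and compute and a tool call to move; the robot and the scene stay as the last step left them, time stands still between calls to the robot, and variables do not carry over. Pictures are saved under pics/ and viewed, and the job is handed in when it is done.

Besides the shell and the picture viewer there is one more tool, called after "Call:" by a JSON object that holds its "api" and its "payload". servo_tool: Moves the arm, as the interface text tells. Its arguments: {"type":"object","properties":{"plan":{"type":"array","items":{"type":"array"}},"squeeze":{"type":"number"}},"required":["plan"]}

```bash
mkdir -p pics; ls
python3 - <<'E'
from rig import robot
import cv2,numpy as np
print(robot.sense())
for n in("top","side"):
    p,d=robot.snapshot(n); cv2.imwrite(f"pics/{n}0.png",p[:,:,::-1]); np.save(f"pics/{n}0.npy",d)
    c=robot.camera_params(n);print(n,c)
E
```

```text
pics
{'time': 0.0, 'qpos': array([-7.92638505e+01,  7.51798967e+00,  8.53297908e+01,  6.36525645e-04,
        8.72605535e+01, -4.89362976e+00]), 'joint_vel': array([-0.08678518, -0.00699685, -0.00503758, -0.14856916, -0.10454648,
       -0.07004455]), 'joint_torque': array([ 1.69325140e-03, -5.69399786e+01, -5.00549161e+01, -1.52572943e-04,
        1.49375416e-02,  3.45330454e-05]), 'tcp_pos': array([ 0.16156896, -0.57726512,  0.23020948]), 'eef_rot': array([-9.01078849e+01,  9.87497359e-03, -1.64370261e+02]), 'force': array([-0.59212659,  0.8312312 , -0.74411921]), 'wrist_torque': array([-0.00512956, -0.04785688, -0.00998129]), 'grip_width': 0.08510717284384742}
top {'intrinsics': array([[438.4281578 ,   0.        , 324.8555362 ],
       [  0.        , 438.4281578 , 239.81512355],
       [  0.        ,   0.        ,   1.        ]]), 'world_to_cam': array([[ 0.00647579, -0.99991941, -0.01091983, -0.05791473],
       [-0.98229199, -0.0043161 , -0.18730674,  0.47957018],
       [ 0.18724452,  0.01193942, -0.98224078,  0.90960715],
       [ 0.        ,  0.        ,  0.        ,  1.        ]])}
side {'intrinsics': array([[445.28432555,   0.        , 321.3331003 ],
       [  0.        , 445.28432555, 240.74122011],
       [  0.        ,   0.        ,   1.        ]]), 'world_to_cam': array([[-0.92864443, -0.37066172, -0.0151465 ,  0.44037203],
       [-0.25456831,  0.66642333, -0.70076738,  0.20436923],
       [ 0.26984162, -0.6469079 , -0.71322904,  0.99699143],
       [ 0.        ,  0.        ,  0.        ,  1.        ]])}
```

View pics/top0.png

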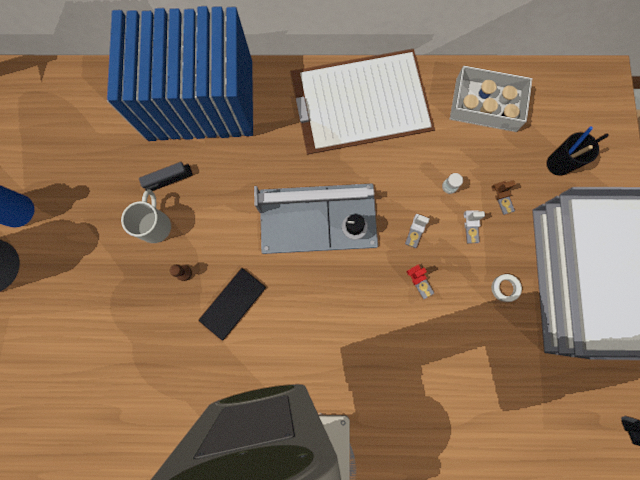

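View pics/side0.png

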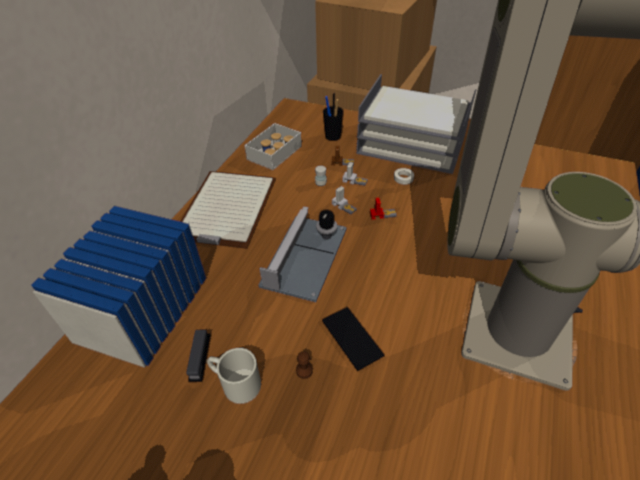

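Candidates for carriers, top view: white/alu at (418,228) and (474,222). Look-alikes: red (420,280) and brown (505,195). The jar is at (453,183), with a white cap but round. By the description I take the two white ones, and check them in a close crop.

Run:
```python
import cv2
p=cv2.imread("pics/top0.png")
cv2.imwrite("pics/c1.png",cv2.resize(p[165:305,390:530],None,fx=4.2,fy=4.2,interpolation=cv2.INTER_CUBIC))
cv2.imwrite("pics/c2.png",cv2.resize(p[175:265,245:390],None,fx=5.5,fy=5.5,interpolation=cv2.INTER_CUBIC))
```

```text
(no output)
```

View pics/c1.png

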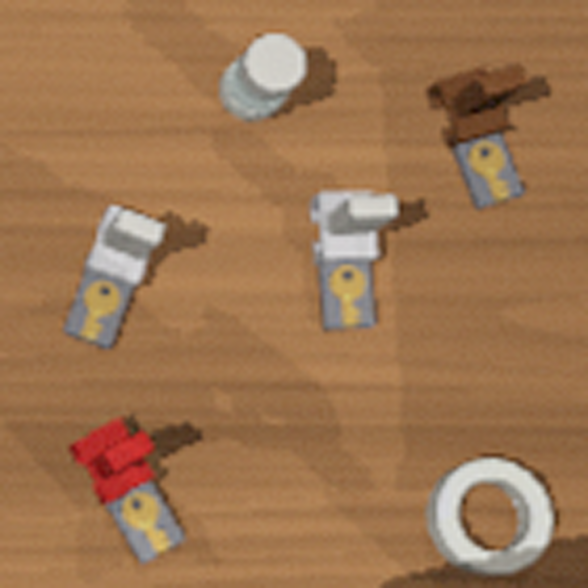

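View pics/c2.png

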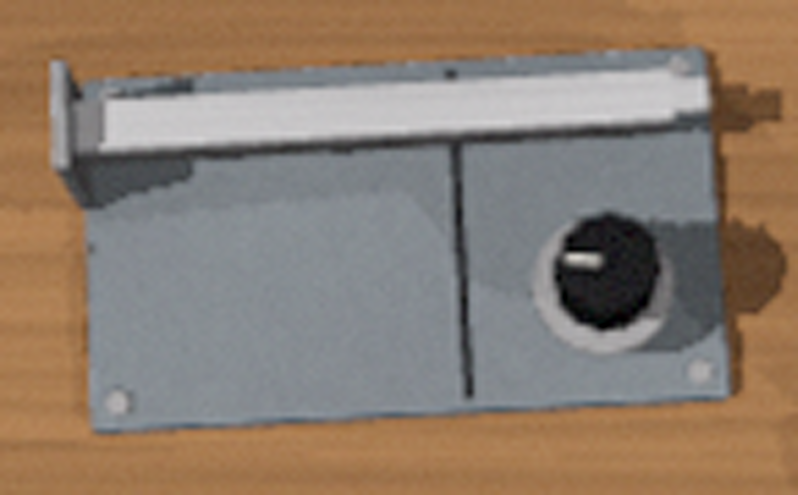

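```bash
cat > h.py <<'E'
import numpy as np,cv2
from scipy.optimize import least_squares
from rig import robot
C={n:robot.camera_params(n) for n in("top","side")}
def proj(n,P):
    P=np.atleast_2d(P);c=C[n];q=P@c["world_to_cam"][:3,:3].T+c["world_to_cam"][:3,3]
    q=q@c["intrinsics"].T; return q[:,:2]/q[:,2:]
def pix(n,u,v,z):
    c=C[n];R=c["world_to_cam"][:3,:3];t=c["world_to_cam"][:3,3]
    d=R.T@np.linalg.solve(c["intrinsics"],[u,v,1.]);o=-R.T@t
    return o+d*(z-o[2])/d[2]
def rt(p,L):  # p=x,y,yaw(rad); L local pts m
    L=np.atleast_2d(L).astype(float);c,s=np.cos(p[2]),np.sin(p[2])
    return np.c_[p[0]+c*L[:,0]-s*L[:,1],p[1]+s*L[:,0]+c*L[:,1],L[:,2]]
def fit(obs,p0): # obs: (cam,u,v,x,y,z mm)
    def f(p): return np.concatenate([proj(o[0],rt(p,np.array(o[3:])/1000))[0]-o[1:3] for o in obs])
    r=least_squares(f,p0,loss="soft_l1");return r.x,f(r.x).reshape(-1,2)
E
python3 - <<'E'
from h import *
p=cv2.imread("pics/side0.png")
cv2.imwrite("pics/c3.png",cv2.resize(p[200:305,250:355],None,fx=5.5,fy=5.5,interpolation=cv2.INTER_CUBIC))
cv2.imwrite("pics/c4.png",cv2.resize(p[140:240,300:420],None,fx=6,fy=6,interpolation=cv2.INTER_CUBIC))
k=lambda x,y:((x+.5)/5.5-.5+245,(y+.5)/5.5-.5+175)
obs=[("top",*k(708,48),35,-127,12),("top",*k(733,393),-115,-127,12),("top",*k(93,430),-115,135,12),
("top",*k(470,397),-115,-20,12),("top",*k(607,270),-74,-75,93),("top",*k(710,108),-6.5,-121,58.75),("top",*k(706,78),6.5,-121,58.75)]
x,r=fit(obs,[0.5,0,0]);print(x,np.degrees(x[2]));print(r.round(2))
E
```

```text
[ 0.57860381 -0.04034499  0.05604331] 3.211044873371844
[[-0.31 -0.53]
 [-0.17  0.68]
 [-0.38 -0.13]
 [ 0.03  2.37]
 [ 0.53 -1.77]
 [-0.01  0.13]
 [ 0.3  -0.12]]
```

View pics/c3.png

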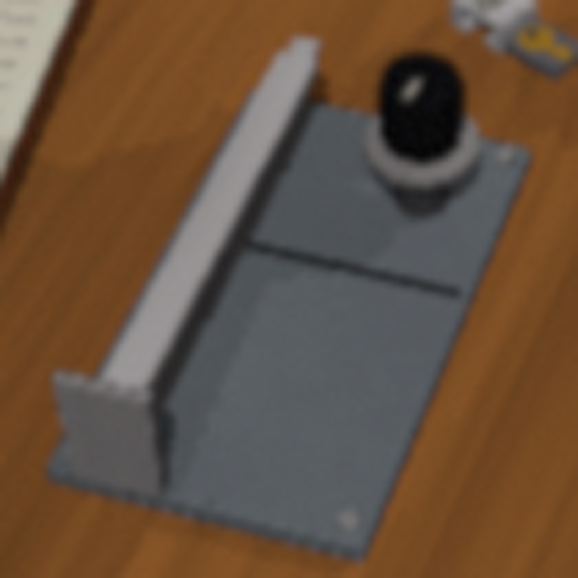

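View pics/c4.png

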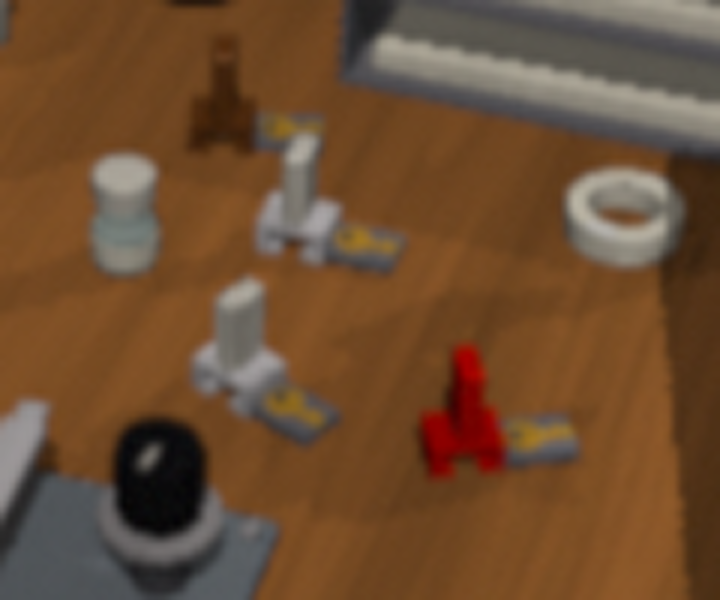

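Run:
```python
from h import *
k=lambda x,y:((x+.5)/5.5-.5+245,(y+.5)/5.5-.5+175)
s=lambda x,y:((x+.5)/5.5-.5+250,(y+.5)/5.5-.5+200)
T=[("top",*k(708,48),35,-127,12),("top",*k(731,393),-115,-127,12),("top",*k(93,430),-115,135,12),
("top",*k(607,268),-74,-75,93),("top",*k(710,108),-6.5,-121,58.75),("top",*k(706,78),6.5,-121,58.75)]
S=[("side",*s(531,149),-115,-127,12),("side",*s(365,550),-115,135,12),("side",*s(421,73),-74,-75,93),("side",*s(322,45),-6.5,-121,58.75)]
for o in(T,S,T+S):
    x,r=fit(o,[0.5,0,0]);print(x.round(4),np.degrees(x[2]));print(r.round(2).tolist())
L=[[-74,-75,93],[-74,-75,77],[0,-121,60],[0,131,60],[-100,-20,12]]
np.save("rack.npy",x);print(rt(x,np.array(L)/1000).round(4))
for n,O,nm in(("top",T,"k"),("side",S,"s")):
    p=cv2.imread(f"pics/{n}0.png")
    for q in([35,-127,12],[-115,-127,12],[-115,135,12],[35,135,12],[-10,-107,60],[10,-107,60],[10,131,60],[-10,131,60],[-6.5,-121,60],[6.5,-121,60],[-115,-20,12],[-74,-75,93]):
        u,v=proj(n,rt(x,np.array(q)/1000))[0]; cv2.circle(p,(int(round(u*16)),int(round(v*16))),12,(0,255,0),-1,shift=4)
    a=(245,175) if n=="top" else (250,200)
    cv2.imwrite(f"pics/o_{n}.png",cv2.resize(p[a[1]:a[1]+105,a[0]:a[0]+145],None,fx=5.5,fy=5.5,interpolation=cv2.INTER_CUBIC))
```

```text
[ 0.5781 -0.0402  0.0565] 3.2363289003922286
[[-0.39, -0.35], [0.15, 0.87], [-0.43, 0.1], [0.47, -1.2], [-0.08, 0.31], [0.22, 0.06]]
[ 0.576  -0.0399  0.0627] 3.5919101193182734
[[0.2, -0.22], [-0.01, -0.09], [0.07, 0.87], [-0.27, -0.41]]
[ 0.5772 -0.0402  0.0599] 3.431500744405878
[[-0.46, -0.15], [0.3, 1.07], [-0.28, 0.7], [0.57, -0.9], [-0.1, 0.53], [0.19, 0.28], [-0.09, -0.28], [-0.64, -0.24], [-0.28, 0.78], [-0.52, -0.53]]
[[ 0.5078 -0.1194  0.093 ]
 [ 0.5078 -0.1194  0.077 ]
 [ 0.5845 -0.1609  0.06  ]
 [ 0.5694  0.0906  0.06  ]
 [ 0.4786 -0.0661  0.012 ]]
```

View pics/o_top.png

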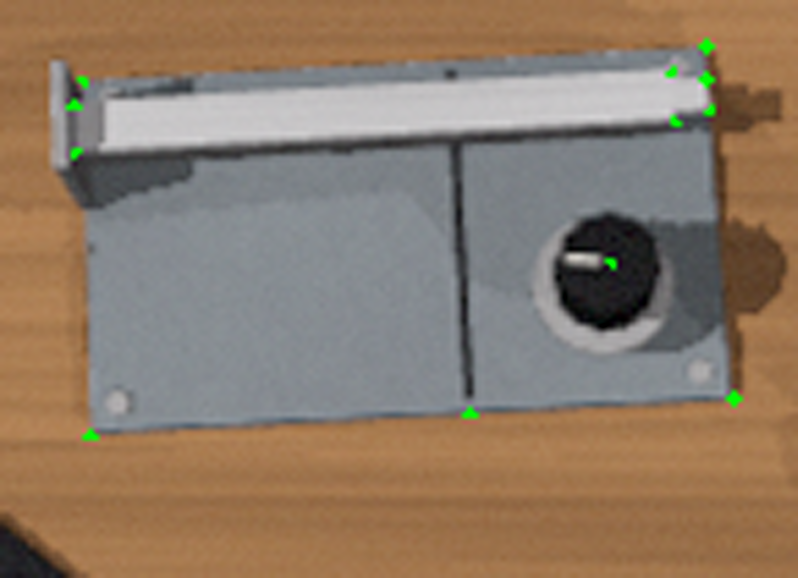

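View pics/o_side.png

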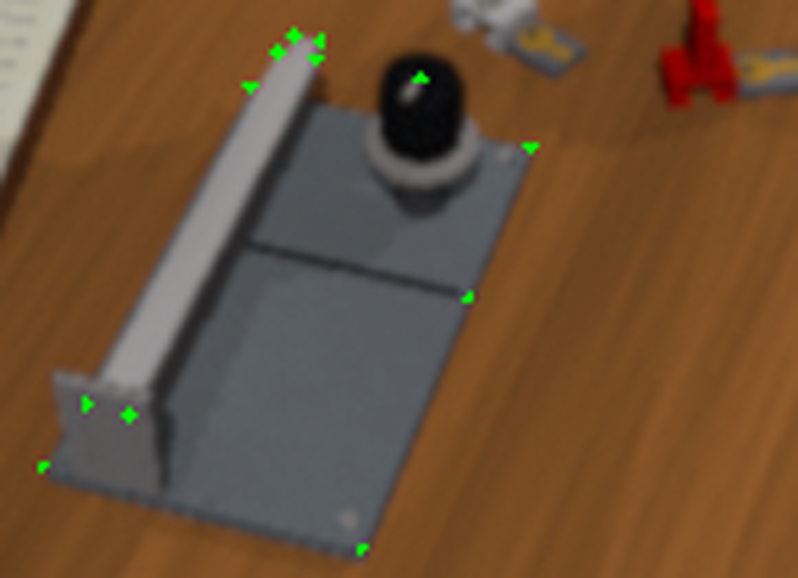

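Rack fit: origin about (577, -40) mm, yaw about 3.3°, with the mouth at the -y end and the knob on the robot's side. The two white carriers have the proper runner, fin and key. The red and brown ones are look-alikes. Now I move to the knob, pre-winding the wrist so one grasp can give the full clockwise turn.

Call:
{"api": "servo_tool", "payload": {"plan": [[[35,46,0],[0,0,0.17],85],[[70,92,0],[0,0,0.34],85],[[105,138,0],[0,0,0.51],85],[[140,184,0],[0,0,0.68],85],[[175,230,0],[0,0,0.85],85]], "squeeze": 40}}

```text
time: 0.72
tcp_pos: [0.3373, -0.3461, 0.2309]
eef_rot: [-90.0, 0.0, -115.4]
force: [0.5, -0.1, 0.8]
grip_width: 0.0851
```

Call:
{"api": "servo_tool", "payload": {"plan": [[[35,46,0],[0,0,0.17],85],[[70,92,0],[0,0,0.34],85],[[105,138,0],[0,0,0.51],85],[[140,184,0],[0,0,0.68],85],[[171,228,0],[0,0,0.85],85]]}}

```text
time: 1.35
tcp_pos: [0.5084, -0.1179, 0.231]
eef_rot: [-90.0, 0.0, -66.6]
force: [0.5, -1.1, 0.5]
grip_width: 0.0849
```

Call:
{"api": "servo_tool", "payload": {"plan": [[[0,0,-10],[0,0,0.17],85],[[0,0,-20],[0,0,0.34],85],[[0,0,-30],[0,0,0.51],85],[[0,0,-40],[0,0,0.68],85],[[0,0,-50],[0,0,0.85],85]]}}

```text
time: 1.98
tcp_pos: [0.5073, -0.1197, 0.1805]
eef_rot: [-90.0, 0.1, -17.9]
force: [0.2, 0.7, -0.1]
grip_width: 0.0848
```

Call:
{"api": "servo_tool", "payload": {"plan": [[[0,0,-10],[0,0,0.17],85],[[0,0,-20],[0,0,0.34],85],[[0,0,-30],[0,0,0.51],85],[[0,0,-40],[0,0,0.68],85],[[0,0,-50],[0,0,0.85],85]]}}

```text
time: 2.6
tcp_pos: [0.5073, -0.1197, 0.1305]
eef_rot: [-90.0, 0.0, 30.8]
force: [-0.5, 1.1, 0.5]
grip_width: 0.0849
```

```bash
cat > st.py <<'E'
from rig import robot
s=robot.sense()
print("t",round(s["time"],2),"tcp",(s["tcp_pos"]*1000).round(1),"rot",s["eef_rot"].round(1),"F",s["force"].round(1),"M",s["wrist_torque"].round(2),"w",round(s["grip_width"]*1000,1),"q",s["qpos"].round(0))
E
python3 st.py
```

```text
t 2.6 tcp [ 507.3 -119.7  130.5] rot [-90.    0.   30.8] F [-0.5  1.1  0.5] M [ 0.02 -0.03  0.02] w 84.9 q [ -19.   -1.  104.    0.   76. -140.]
```

Call:
{"api": "servo_tool", "payload": {"plan": [[[0,0,-35],[0,0,0],85],[[0,0,-68],[0,0,0],85],[[0,0,-68],[0,0,0],30],[[0,0,-68],[0,0,0],30],[[0,0,-68],[0,0,0],30]]}}

```text
time: 3.22
tcp_pos: [0.5081, -0.1186, 0.0657]
eef_rot: [-89.9, -0.1, 30.4]
force: [-9.7, 5.5, 8.7]
grip_width: 0.038
```

Call:
{"api": "servo_tool", "payload": {"plan": [[[0,0,0],[0,0,0],30],[[0,0,0],[0,0,0],30],[[0,0,0],[0,0,0],30]]}}

```text
time: 3.6
tcp_pos: [0.508, -0.1187, 0.0657]
eef_rot: [-89.9, -0.1, 30.5]
force: [-8.1, 8.8, 12.3]
grip_width: 0.0381
```

```bash
python3 st.py
python3 - <<'E'
from h import *
for n in("top","side"):
    p,d=robot.snapshot(n); cv2.imwrite(f"pics/{n}1.png",p[:,:,::-1])
p=cv2.imread("pics/top1.png");cv2.imwrite("pics/t1c.png",cv2.resize(p[150:300,230:390],None,fx=3.9,fy=3.9))
E
```

```text
t 3.6 tcp [ 508.  -118.7   65.7] rot [-89.9  -0.1  30.5] F [-8.1  8.8 12.3] M [1.4  1.42 0.02] w 38.1 q [ -19.    4.  107.    0.   69. -139.]
```

View pics/side1.png

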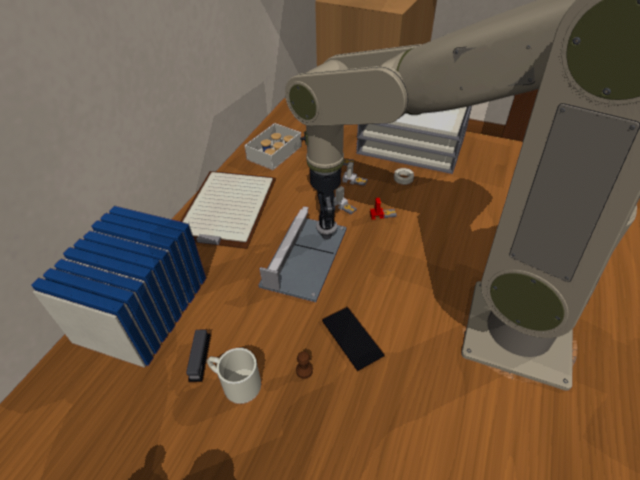

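Call:
{"api": "servo_tool", "payload": {"plan": [[[-0.5,1,3],[0,0,0],30],[[-0.5,1,3],[0,0,0],30]]}}

```text
time: 3.95
tcp_pos: [0.5076, -0.1185, 0.0662]
eef_rot: [-90.0, -0.1, 30.4]
force: [6.1, 0.9, -14.2]
grip_width: 0.0377
```

Call:
{"api": "servo_tool", "payload": {"plan": [[[0,0,0.4],[0,0,-0.12],30],[[0,0,0.8],[0,0,-0.24],30],[[0,0,1.2],[0,0,-0.36],30],[[0,0,1.7],[0,0,-0.48],30]]}}

```text
time: 4.45
tcp_pos: [0.5078, -0.1193, 0.068]
eef_rot: [-90.1, -0.1, 2.7]
force: [5.6, -2.3, -16.4]
grip_width: 0.0377
```

```bash
python3 st.py
```

```text
t 4.45 tcp [ 507.8 -119.3   68. ] rot [-90.1  -0.1   2.7] F [  5.6  -2.3 -16.4] M [-0.64 -1.11  0.09] w 37.7 q [ -19.    4.  107.   -0.   69. -112.]
```

It turns: 28° with a torque of about 0.1 N m. Continuing.

Call:
{"api": "servo_tool", "payload": {"plan": [[[0,0,0],[0,0,-0.17],30],[[0,0,0.4],[0,0,-0.34],30],[[0,0,0.8],[0,0,-0.51],30],[[0,0,1.3],[0,0,-0.68],30],[[0,0,2],[0,0,-0.85],30]]}}

```text
time: 5.08
tcp_pos: [0.5072, -0.1204, 0.0707]
eef_rot: [-90.1, -0.1, -46.1]
force: [-0.4, -7.4, -6.1]
grip_width: 0.0379
```

Call:
{"api": "servo_tool", "payload": {"plan": [[[0,0,0.6],[0,0,-0.17],30],[[0,0,1.2],[0,0,-0.34],30],[[0,0,1.8],[0,0,-0.51],30],[[0,0,2.4],[0,0,-0.68],30],[[0,0,3],[0,0,-0.85],30]]}}

```text
time: 5.7
tcp_pos: [0.506, -0.1207, 0.0737]
eef_rot: [-90.1, -0.2, -94.8]
force: [-8.2, -8.4, -0.3]
grip_width: 0.0378
```

```bash
python3 st.py
```

```text
t 5.7 tcp [ 506.  -120.7   73.7] rot [-90.1  -0.2 -94.8] F [-8.2 -8.4 -0.3] M [-1.27  1.64  0.16] w 37.8 q [-19.   3. 107.  -0.  70. -14.]
```

Call:
{"api": "servo_tool", "payload": {"plan": [[[-0.5,-0.5,0.6],[0,0,-0.17],30],[[-0.5,-0.5,1.2],[0,0,-0.34],30],[[-0.5,-0.5,1.8],[0,0,-0.51],30],[[-0.5,-0.5,2.4],[0,0,-0.68],30],[[-0.5,-0.5,3],[0,0,-0.85],30]]}}

```text
time: 6.32
tcp_pos: [0.5049, -0.12, 0.0766]
eef_rot: [-90.1, -0.2, -143.5]
force: [-10.9, -1.6, 3.6]
grip_width: 0.0377
```

Call:
{"api": "servo_tool", "payload": {"plan": [[[0,0,0.6],[0,0,-0.17],30],[[0,0,1.2],[0,0,-0.34],30],[[0,0,1.8],[0,0,-0.51],30],[[0,0,2.4],[0,0,-0.68],30],[[0,0,2.9],[0,0,-0.82],30]]}}

```text
time: 6.95
tcp_pos: [0.5048, -0.1188, 0.0794]
eef_rot: [-90.0, -0.2, 169.6]
force: [-11.6, 4.6, 6.0]
grip_width: 0.0378
```

```bash
python3 st.py
```

```text
t 6.95 tcp [ 504.8 -118.8   79.4] rot [-90.   -0.2 169.6] F [-11.6   4.6   6. ] M [0.85 1.96 0.15] w 37.8 q [-19.   3. 107.  -0.  71.  82.]
```

Call:
{"api": "servo_tool", "payload": {"plan": [[[-0.5,0,0.3],[0,0,-0.08],30],[[-0.5,0,0.5],[0,0,-0.15],30],[[-0.5,0,0.5],[0,0,-0.19],30]]}}

```text
time: 7.32
tcp_pos: [0.506, -0.1191, 0.0797]
eef_rot: [-90.0, -0.0, 159.0]
force: [-1.5, 1.0, -5.9]
grip_width: 0.0376
```

```bash
python3 st.py
```

```text
t 7.33 tcp [ 506.  -119.1   79.7] rot [-90.  -0. 159.] F [-1.5  1.  -5.9] M [0.09 0.14 0.62] w 37.6 q [-19.   2. 107.  -0.  71.  92.]
```

Hard stop felt: torque 0.62 N m, 4.0 rad. Releasing and rising.

Call:
{"api": "servo_tool", "payload": {"plan": [[[0,0,0],[0,0,0.03],85],[[0,0,0],[0,0,0.03],85],[[0,0,0],[0,0,0.03],85],[[0,0,40],[0,0,0.03],85],[[0,0,100],[0,0,0.03],85]]}}

```text
time: 7.95
tcp_pos: [0.5046, -0.1189, 0.1785]
eef_rot: [-90.0, -0.3, 160.7]
force: [0.9, -1.9, 0.7]
grip_width: 0.085
```

Call:
{"api": "servo_tool", "payload": {"plan": [[[-40,0,30],[0,0,0.17],85],[[-80,0,60],[0,0,0.34],85],[[-100,0,60],[0,0,0.5],85]]}}

```text
time: 8.32
tcp_pos: [0.4064, -0.12, 0.2429]
eef_rot: [-89.8, 0.3, -170.4]
force: [0.9, -0.4, 0.4]
grip_width: 0.085
```

```bash
python3 st.py;python3 - <<'E'
from h import *
for n in("top","side"):
    p,d=robot.snapshot(n); cv2.imwrite(f"pics/{n}2.png",p[:,:,::-1])
p=cv2.imread("pics/top2.png");cv2.imwrite("pics/t2c.png",cv2.resize(p[160:310,250:530],None,fx=2.8,fy=2.8,interpolation=cv2.INTER_CUBIC))
cv2.imwrite("pics/t2d.png",cv2.resize(p[200:255,395:500],None,fx=7.5,fy=7.5,interpolation=cv2.INTER_CUBIC))
p=cv2.imread("pics/side2.png");cv2.imwrite("pics/s2c.png",cv2.resize(p[150:250,300:420],None,fx=6,fy=6,interpolation=cv2.INTER_CUBIC))
E
```

```text
t 8.32 tcp [ 406.4 -120.   242.9] rot [ -89.8    0.3 -170.4] F [ 0.9 -0.4  0.4] M [-0.03  0.01 -0.  ] w 85.0 q [-23. -22. 111.  -0.  90.  57.]
```

View pics/t2c.png

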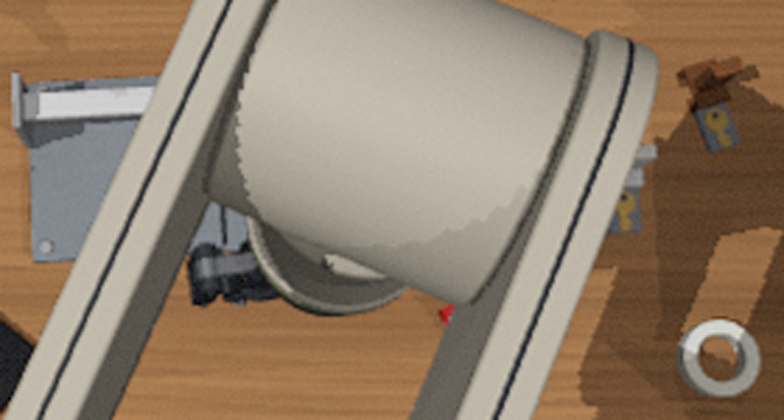

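View pics/t2d.png

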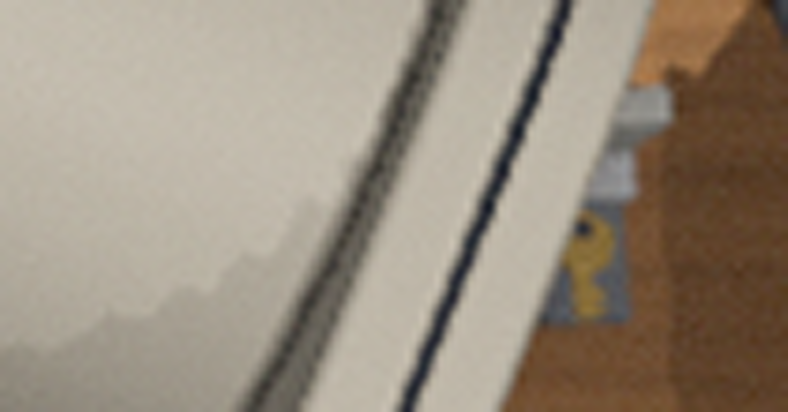

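View pics/s2c.png

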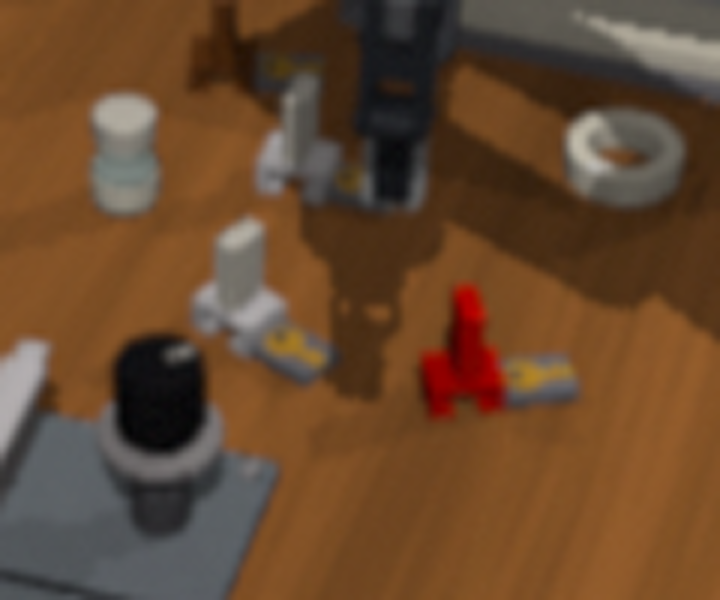

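Run:
```python
import cv2
p=cv2.imread("pics/top0.png")
a=cv2.resize(p[205:253,400:436],None,fx=11,fy=11,interpolation=cv2.INTER_CUBIC)
b=cv2.resize(p[205:253,458:494],None,fx=11,fy=11,interpolation=cv2.INTER_CUBIC)
cv2.imwrite("pics/ab.png",cv2.hconcat([a,b]))
```

```text
(no output)
```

View pics/ab.png

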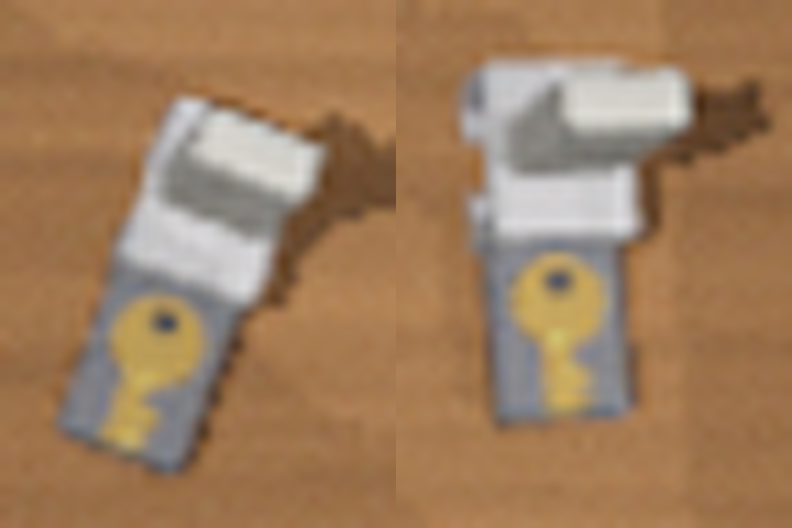

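Run:
```python
from h import *
kA=lambda x,y:((x+.5)/11-.5+400,(y+.5)/11-.5+205)
kB=lambda x,y:((x-396+.5)/11-.5+458,(y+.5)/11-.5+205)
s=lambda x,y:((x+.5)/6-.5+300,(y+.5)/6-.5+140)
L=[(-54,13,8),(-54,-13,8),(6,12,60),(6,-12,60),(-6,-12,60),(-6,12,60),(-18,14,18),(-18,-14,18)]
A=[(62,428),(185,468),(212,108),(325,150),(303,198),(193,153),(118,250),(250,300)]
B=[(494,420),(633,410),(562,73),(690,70),(690,128),(560,130),(492,240),(640,235)]
OA=[("top",*kA(*a),*l) for a,l in zip(A,L)]; OB=[("top",*kB(*a),*l) for a,l in zip(B,L)]
SA=[("side",*s(303,440),-54,13,8),("side",*s(338,410),-54,-13,8)]
SB=[("side",*s(390,270),-54,13,8),("side",*s(405,238),-54,-13,8)]
rk=np.load("rack.npy")
out=[]
for O,S,g in((OA,SA,[.6,-.25,-.4]),(OB,SB,[.6,-.4,0.])):
    for o in (O,O+S):
        x,r=fit(o,g);print(x.round(4),np.degrees(x[2]).round(2));print(r.round(1).tolist())
    out.append(x)
np.save("car.npy",out)
```

```text
[ 0.5256 -0.2669 -0.3589] -20.56
[[-0.1, -0.1], [-0.3, 0.3], [-0.2, -0.7], [0.1, -0.7], [0.3, 0.1], [-0.3, 0.3], [0.3, 0.4], [0.2, 0.2]]
[ 0.5255 -0.2669 -0.359 ] -20.57
[[-0.1, -0.1], [-0.4, 0.3], [-0.2, -0.7], [0.1, -0.6], [0.3, 0.1], [-0.3, 0.3], [0.3, 0.4], [0.2, 0.2], [0.0, -0.3], [-0.0, 0.2]]
[ 0.5361 -0.3867  0.0268] 1.53
[[0.6, -0.0], [-0.5, 0.6], [0.0, -0.1], [-0.5, -0.1], [-0.0, 0.0], [0.7, 0.1], [0.4, -0.2], [-0.6, -0.1]]
[ 0.5359 -0.3867  0.0228] 1.31
[[0.5, -0.0], [-0.6, 0.7], [0.0, -0.1], [-0.5, -0.0], [-0.0, 0.1], [0.6, 0.1], [0.3, -0.2], [-0.6, 0.0], [-0.2, -0.6], [-0.3, -0.2]]
```

Carrier A is at (525.5, -267), yaw -20.6°. Carrier B is at (536, -387), yaw about +1.5°. Going above A.

Call:
{"api": "servo_tool", "payload": {"plan": [[[25,-30,0],[0,0,0.17],60],[[50,-60,0],[0,0,0.34],60],[[75,-90,-20],[0,0,0.51],50],[[100,-120,-50],[0,0,0.68],45],[[119,-147,-80],[0,0,0.85],45]]}}

```text
time: 9.05
tcp_pos: [0.5267, -0.2674, 0.1577]
eef_rot: [-90.0, 0.0, -121.9]
force: [-0.0, 0.3, 0.6]
grip_width: 0.0448
```

Call:
{"api": "servo_tool", "payload": {"plan": [[[0,0,-20],[0,0,0.15],45],[[0,0,-30],[0,0,0.19],45],[[0,0,-30],[0,0,0.19],45]]}}

```text
time: 9.43
tcp_pos: [0.5247, -0.2658, 0.1272]
eef_rot: [-90.2, 0.0, -111.3]
force: [-0.3, 0.2, 0.4]
grip_width: 0.0453
```

```bash
python3 st.py;python3 - <<'E'
from h import *
for n in("top","side"):
    p,d=robot.snapshot(n); cv2.imwrite(f"pics/{n}3.png",p[:,:,::-1])
p=cv2.imread("pics/side3.png");cv2.imwrite("pics/s3c.png",cv2.resize(p[130:250,290:430],None,fx=5,fy=5,interpolation=cv2.INTER_CUBIC))
E
```

```text
t 9.43 tcp [ 524.7 -265.8  127.2] rot [ -90.2    0.  -111.3] F [-0.3  0.2  0.4] M [0.04 0.   0.01] w 45.3 q [-32.  10.  94.   0.  77. -11.]
```

View pics/s3c.png

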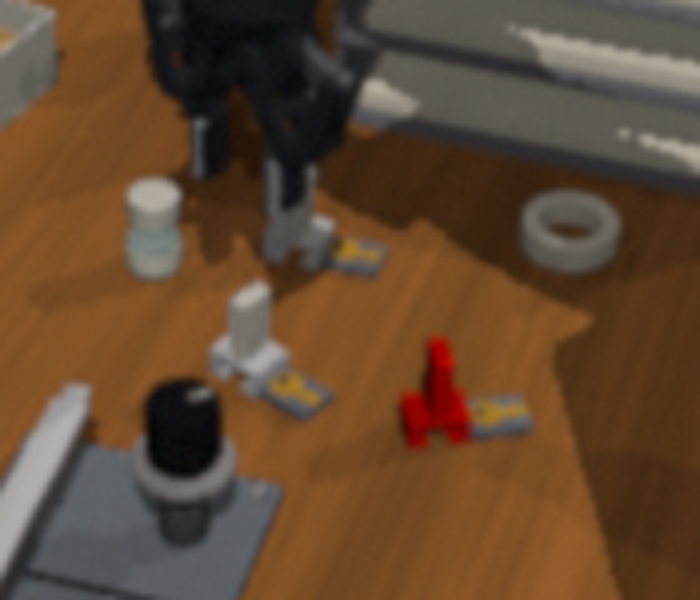

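Call:
{"api": "servo_tool", "payload": {"plan": [[[0,0,-35],[0,0,0],45],[[0,0,-70],[0,0,0],45],[[0,0,-90],[0,0,0],45],[[0,0,-104],[0,0,0],45],[[0,0,-104],[0,0,0],45]]}}

```text
time: 10.15
tcp_pos: [0.525, -0.2661, 0.025]
eef_rot: [-90.1, 0.0, -111.1]
force: [0.1, 0.5, 0.1]
grip_width: 0.0448
```

```bash
python3 st.py;python3 - <<'E'
from h import *
for n in("top","side"):
    p,d=robot.snapshot(n); cv2.imwrite(f"pics/{n}4.png",p[:,:,::-1])
p=cv2.imread("pics/side4.png");cv2.imwrite("pics/s4c.png",cv2.resize(p[130:250,290:430],None,fx=5,fy=5,interpolation=cv2.INTER_CUBIC))
E
python3 st.py
```

```text
t 10.15 tcp [ 525.  -266.1   25. ] rot [ -90.1    0.  -111.1] F [0.1 0.5 0.1] M [-0.04 -0.04  0.02] w 44.8 q [-32.  17.  97.   0.  66. -11.]
t 10.25 tcp [ 526.  -266.8   26.6] rot [ -89.9   -0.  -111.1] F [ 0.2 -0.3 -0.1] M [0.04 0.02 0.05] w 45.1 q [-32.  17.  97.   0.  66. -11.]
```

View pics/s4c.png

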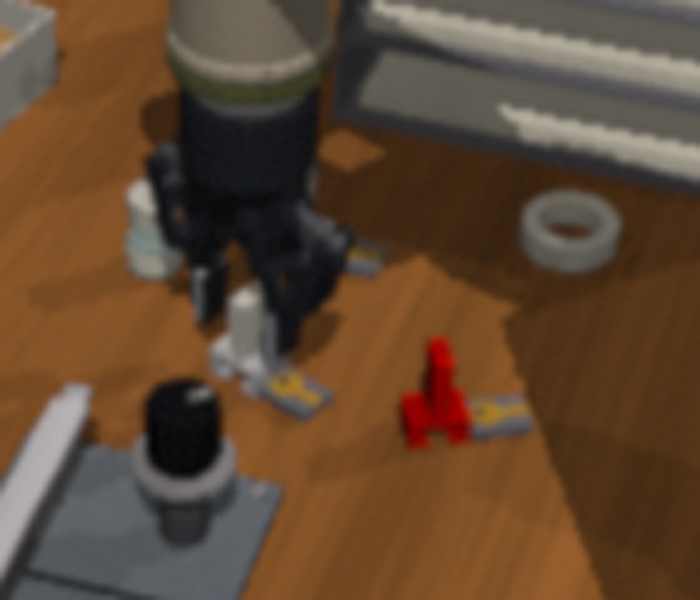

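The fingers straddle the fin of A. Closing.

Call:
{"api": "servo_tool", "payload": {"plan": [[[0,0,0],[0,0,0],5],[[0,0,0],[0,0,0],5],[[0,0,0],[0,0,0],5],[[0,0,0],[0,0,0],5],[[0,0,0],[0,0,0],5]]}}

```text
time: 10.88
tcp_pos: [0.5259, -0.2668, 0.0265]
eef_rot: [-89.9, -0.0, -111.1]
force: [-0.1, -0.0, 6.5]
grip_width: 0.0114
```

```bash
python3 st.py
```

```text
t 10.88 tcp [ 525.9 -266.8   26.5] rot [ -89.9   -0.  -111.1] F [-0.1 -0.   6.5] M [0.02 0.17 0.02] w 11.4 q [-32.  17.  97.  -0.  66. -11.]
```

Call:
{"api": "servo_tool", "payload": {"plan": [[[0,0,25],[0,0,0],5],[[0,0,48],[0,0,0],5],[[20,22,48],[0,0,0.15],5],[[40,44,48],[0,0,0.3],5],[[61,62,48],[0,0,0.428],5]]}}

```text
time: 11.5
tcp_pos: [0.5863, -0.2034, 0.0731]
eef_rot: [-90.0, 0.0, -86.3]
force: [0.4, 0.9, -0.2]
grip_width: 0.0114
```

Call:
{"api": "servo_tool", "payload": {"plan": [[[0,0,0],[0,0,0],5],[[0,0,0],[0,0,0],5]]}}

```text
time: 11.75
tcp_pos: [0.5855, -0.2044, 0.0729]
eef_rot: [-90.1, 0.0, -86.6]
force: [-1.0, -0.3, -1.5]
grip_width: 0.0118
```

```bash
python3 st.py;python3 - <<'E'
from h import *
for n in("top","side"):
    p,d=robot.snapshot(n); cv2.imwrite(f"pics/{n}5.png",p[:,:,::-1])
a=cv2.imread("pics/side5.png")[170:270,250:370];b=cv2.imread("pics/top5.png")[150:250,330:450]
cv2.imwrite("pics/s5c.png",cv2.resize(a,None,fx=6,fy=6,interpolation=cv2.INTER_CUBIC))
cv2.imwrite("pics/t5c.png",cv2.resize(b,None,fx=5,fy=5,interpolation=cv2.INTER_CUBIC))
E
python3 st.py
```

```text
t 11.75 tcp [ 585.5 -204.4   72.9] rot [-90.1   0.  -86.6] F [-1.  -0.3 -1.5] M [-0.    0.08  0.02] w 11.8 q [-24.  18.  91.  -0.  72. -27.]
t 11.85 tcp [ 585.4 -204.9   73.1] rot [-90.    0.  -86.7] F [ 0.9 -0.1 -1.3] M [-0.02 -0.   -0.01] w 11.3 q [-24.  18.  91.  -0.  72. -27.]
```

View pics/s5c.png

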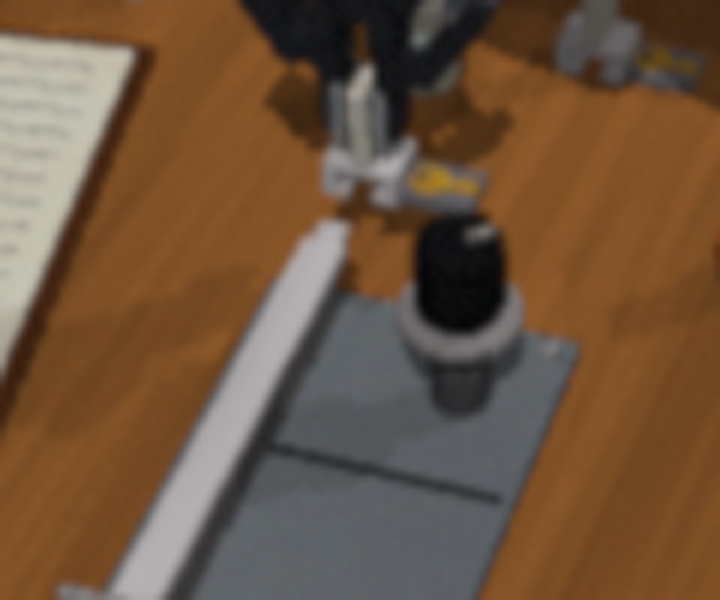

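View pics/t5c.png

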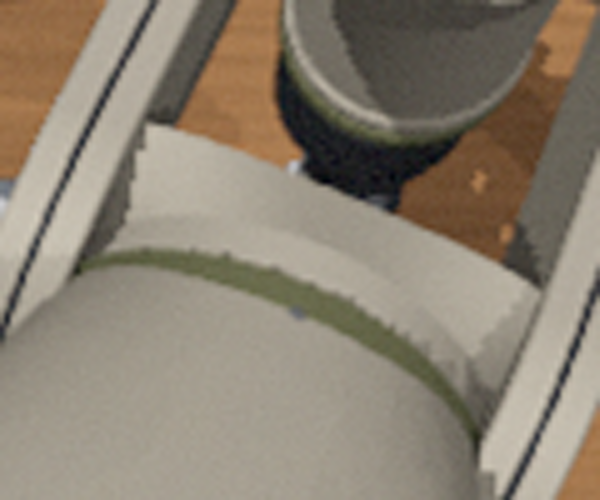

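Run:
```python
from h import *
p=cv2.imread("pics/side5.png")
y=np.radians(3.4);z=48
L=[(-54,13,8),(-54,-13,8),(-18,13,8),(-18,14,18),(18,14,18),(-18,14,0),(18,14,0),(-12,14,4),(12,14,4),(-12,14,14),(12,14,14),(-6,14,0),(6,14,0)]
P=rt([.586,-.2045,y],np.array(L)/1000)+[0,0,z/1000]
c=cv2.resize(p[180:220,290:340],None,fx=14,fy=14,interpolation=cv2.INTER_CUBIC)
for u,v in proj("side",P): cv2.circle(c,(int((u-290+.5)*14),int((v-180+.5)*14)),3,(0,255,0),-1)
x=np.load("rack.npy")
for u,v in proj("side",rt(x,np.array([(-10,-107,60),(10,-107,60),(6.5,-121,59),(-6.5,-121,59)])/1000)): cv2.circle(c,(int((u-290+.5)*14),int((v-180+.5)*14)),3,(0,0,255),-1)
cv2.imwrite("pics/s5o.png",c)
```

```text
(no output)
```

View pics/s5o.png

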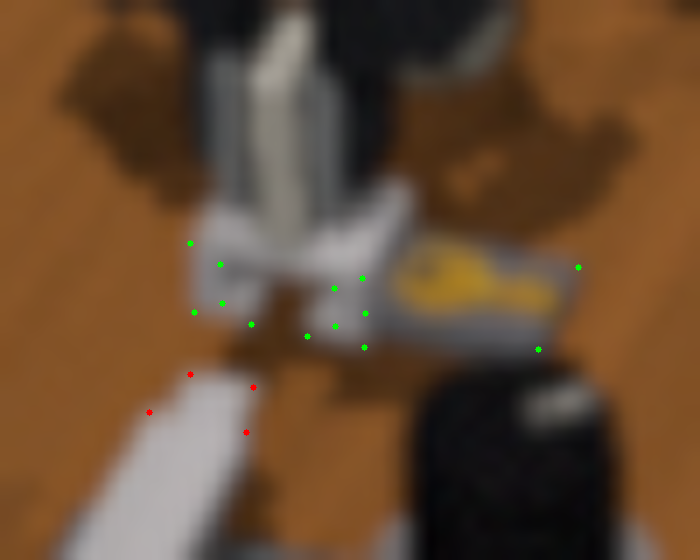

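Call:
{"api": "servo_tool", "payload": {"plan": [[[0.2,6,0],[0,0,0],5],[[-0.2,12,0],[0,0,0],5],[[-0.6,18,0],[0,0,0],5],[[-1,25,0],[0,0,0],5],[[-1.6,35,0],[0,0,0],5]]}}

```text
time: 12.48
tcp_pos: [0.5846, -0.1688, 0.0734]
eef_rot: [-90.0, -0.0, -86.6]
force: [-0.3, 0.1, -0.8]
grip_width: 0.0115
```

Call:
{"api": "servo_tool", "payload": {"plan": [[[-0.4,6,0],[0,0,0],5],[[-0.7,12,0],[0,0,0],5]]}}

```text
time: 12.72
tcp_pos: [0.5839, -0.1568, 0.0734]
eef_rot: [-90.0, -0.0, -86.5]
force: [-0.3, -1.0, -2.0]
grip_width: 0.0111
```

```bash
python3 st.py
python3 - <<'E'
from h import *
p,d=robot.snapshot("side"); cv2.imwrite("pics/side6.png",p[:,:,::-1])
cv2.imwrite("pics/s6c.png",cv2.resize(p[180:250,270:350,::-1],None,fx=8,fy=8,interpolation=cv2.INTER_CUBIC))
E
```

```text
t 12.72 tcp [ 583.9 -156.8   73.4] rot [-90.   -0.  -86.5] F [-0.3 -1.  -2. ] M [ 0.03 -0.02 -0.01] w 11.1 q [-20.  15.  93.  -0.  71. -23.]
```

View pics/s6c.png

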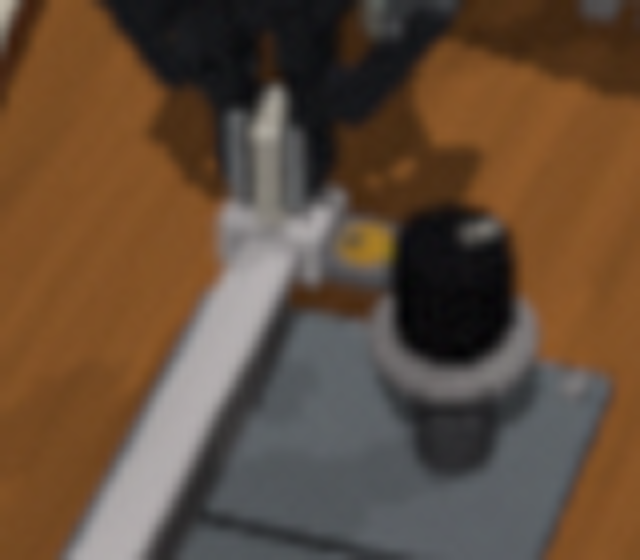

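Call:
{"api": "servo_tool", "payload": {"plan": [[[-0.3,6,0],[0,0,0],5],[[-0.7,12,0],[0,0,0],5],[[-1,18,0],[0,0,0],5],[[-1.4,24,0],[0,0,0],5],[[-1.8,30,0],[0,0,0],5]]}}

```text
time: 13.4
tcp_pos: [0.582, -0.1269, 0.0734]
eef_rot: [-90.0, 0.0, -86.6]
force: [-0.0, 1.4, -0.7]
grip_width: 0.0116
```

Call:
{"api": "servo_tool", "payload": {"plan": [[[-0.6,10,0],[0,0,0],5],[[-1.2,20,0],[0,0,0],5],[[-1.8,30,0],[0,0,0],5],[[-2.4,40,0],[0,0,0],5],[[-3,50,0],[0,0,0],5]]}}

```text
time: 14.02
tcp_pos: [0.579, -0.0766, 0.0734]
eef_rot: [-90.0, 0.0, -86.6]
force: [-0.4, -0.1, -1.3]
grip_width: 0.0115
```

```bash
python3 st.py
```

```text
t 14.03 tcp [579.  -76.6  73.4] rot [-90.    0.  -86.6] F [-0.4 -0.1 -1.3] M [0.01 0.01 0.01] w 11.5 q [-13.  12.  97.   0.  71. -16.]
```

Call:
{"api": "servo_tool", "payload": {"plan": [[[-1.2,20,0],[0,0,0],5],[[-2.4,40,0],[0,0,0],5],[[-3.6,60,0],[0,0,0],5],[[-4.8,80,0],[0,0,0],5],[[-5.7,95,0],[0,0,0],5]]}}

```text
time: 14.65
tcp_pos: [0.5732, 0.0193, 0.0734]
eef_rot: [-90.0, 0.0, -86.5]
force: [-0.5, 0.5, -0.9]
grip_width: 0.0118
```

Call:
{"api": "servo_tool", "payload": {"plan": [[[0,0,-2],[0,0,0],5],[[0,0,-2],[0,0,0],40],[[0,0,-2],[0,0,0],40],[[0,0,10],[0,0,0],40],[[0,0,40],[0,0,0],40]]}}

```text
time: 15.28
tcp_pos: [0.572, 0.0173, 0.1127]
eef_rot: [-90.2, 0.0, -86.6]
force: [-0.0, 0.2, 0.4]
grip_width: 0.0402
```

Call:
{"api": "servo_tool", "payload": {"plan": [[[0,0,40],[0,0,0],45],[[-30,-50,70],[0,0,0],45],[[-60,-100,70],[0,0,0],45],[[-90,-130,70],[0,0,0],45]]}}

```text
time: 15.78
tcp_pos: [0.4829, -0.1147, 0.1852]
eef_rot: [-89.9, -0.1, -86.6]
force: [-0.3, -0.0, 0.1]
grip_width: 0.0451
```

```bash
python3 st.py
python3 - <<'E'
from h import *
for n in("top","side"):
    p,d=robot.snapshot(n); cv2.imwrite(f"pics/{n}7.png",p[:,:,::-1])
E
```

```text
t 15.78 tcp [ 482.9 -114.7  185.2] rot [-89.9  -0.1 -86.6] F [-0.3 -0.   0.1] M [ 0.05 -0.05 -0.  ] w 45.1 q [-19.  -7. 105.  -0.  82. -23.]
```

View pics/side7.png

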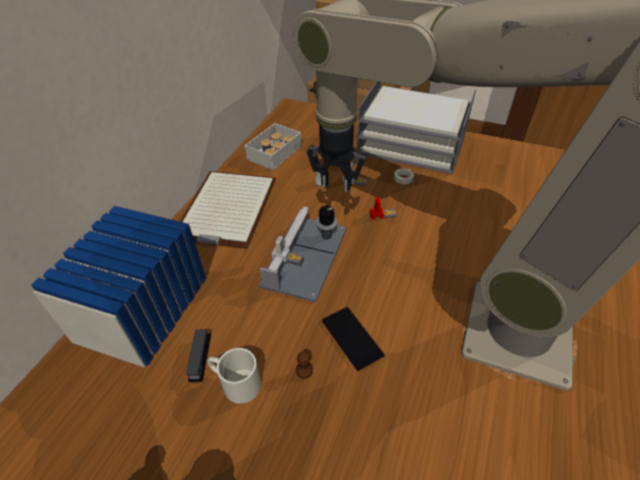

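View pics/top7.png

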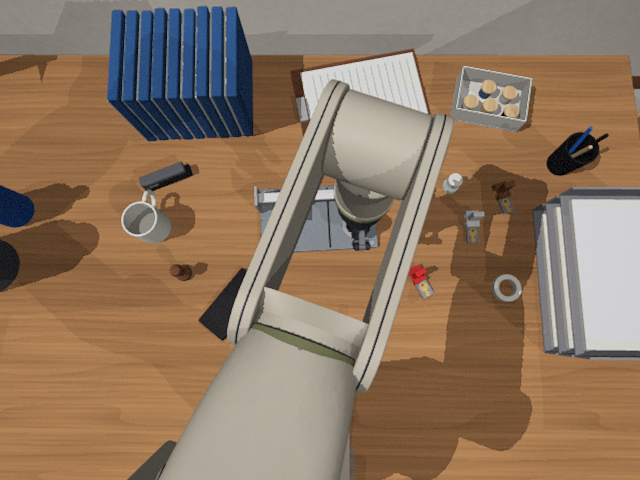

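A sits on the rail well past the line and B is unmoved. Going to B.

Call:
{"api": "servo_tool", "payload": {"plan": [[[10,-55,0],[0,0,0],45],[[20,-110,0],[0,0,0],45],[[30,-165,0],[0,0,-0.02],45],[[42,-220,-20],[0,0,-0.033],45],[[52,-274,-60],[0,0,-0.033],45]]}}

```text
time: 16.5
tcp_pos: [0.5367, -0.3852, 0.1289]
eef_rot: [-89.7, -0.2, -88.5]
force: [-0.2, 0.8, -0.0]
grip_width: 0.045
```

Call:
{"api": "servo_tool", "payload": {"plan": [[[0,0,-10],[0,0,0],45],[[0,0,-10],[0,0,0],45]]}}

```text
time: 16.75
tcp_pos: [0.5342, -0.3812, 0.1155]
eef_rot: [-90.1, 0.1, -88.5]
force: [-0.3, -0.4, 0.7]
grip_width: 0.0451
```

```bash
python3 st.py
python3 - <<'E'
from h import *
p,d=robot.snapshot("side"); cv2.imwrite("pics/side8.png",p[:,:,::-1])
q=cv2.imread("pics/side0.png")
a=cv2.resize(p[130:210,310:390,::-1],None,fx=4.9,fy=4.9);b=cv2.resize(q[130:210,310:390],None,fx=4.9,fy=4.9)
cv2.imwrite("pics/s8c.png",cv2.hconcat([a,b]))
E
python3 st.py
```

```text
t 16.75 tcp [ 534.2 -381.2  115.5] rot [-90.1   0.1 -88.5] F [-0.3 -0.4  0.7] M [-0.02  0.04 -0.01] w 45.1 q [-40.  21.  82.   0.  77. -42.]
t 16.8 tcp [ 535.  -381.3  117.3] rot [-90.    0.  -88.4] F [0.5 0.5 1.1] M [-0.04 -0.01 -0.05] w 45.2 q [-40.  20.  82.   0.  77. -42.]
```

View pics/s8c.png

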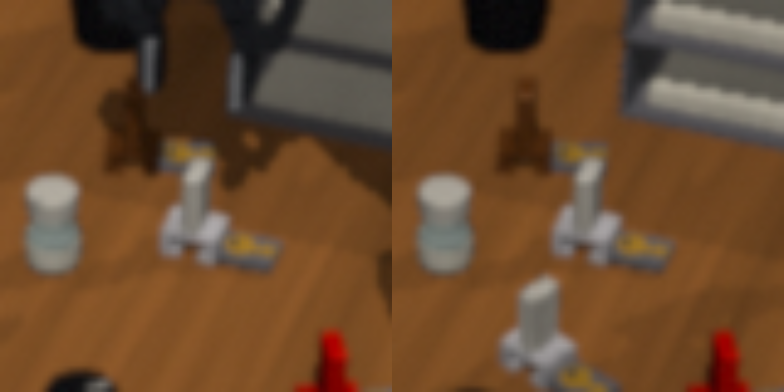

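Call:
{"api": "servo_tool", "payload": {"plan": [[[1,-5,-20],[0,0,0],45],[[1,-5,-50],[0,0,0],45],[[1,-5,-75],[0,0,0],45],[[1,-5,-91],[0,0,0],45],[[1,-5,-91],[0,0,0],45]]}}

```text
time: 17.42
tcp_pos: [0.535, -0.386, 0.0244]
eef_rot: [-90.1, 0.1, -88.4]
force: [-1.5, 0.2, -0.0]
grip_width: 0.045
```

Call:
{"api": "servo_tool", "payload": {"plan": [[[0,0,0],[0,0,0],45]]}}

```text
time: 17.55
tcp_pos: [0.5364, -0.3875, 0.027]
eef_rot: [-89.9, -0.1, -88.4]
force: [-0.5, -0.9, 0.3]
grip_width: 0.045
```

```bash
python3 st.py
python3 - <<'E'
from h import *
p,d=robot.snapshot("side"); cv2.imwrite("pics/side9.png",p[:,:,::-1])
cv2.imwrite("pics/s9c.png",cv2.resize(p[120:210,300:400,::-1],None,fx=6,fy=6))
E
python3 st.py
```

```text
t 17.55 tcp [ 536.4 -387.5   27. ] rot [-89.9  -0.1 -88.4] F [-0.5 -0.9  0.3] M [-0.01  0.01  0.04] w 45.0 q [-40.  27.  85.  -0.  69. -42.]
t 17.6 tcp [ 536.5 -387.7   27.3] rot [-89.9  -0.1 -88.4] F [ 0.3 -0.3 -0.6] M [ 0.02 -0.    0.05] w 44.8 q [-40.  27.  85.  -0.  69. -42.]
```

View pics/s9c.png

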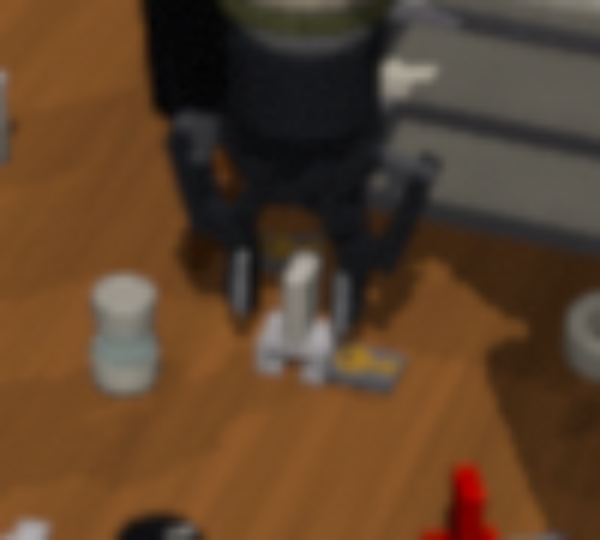

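Call:
{"api": "servo_tool", "payload": {"plan": [[[0,0,0],[0,0,0],5],[[0,0,0],[0,0,0],5],[[0,0,0],[0,0,0],5],[[0,0,0],[0,0,0],5],[[0,0,0],[0,0,0],5]]}}

```text
time: 18.23
tcp_pos: [0.5359, -0.3874, 0.0264]
eef_rot: [-90.0, -0.0, -88.5]
force: [-2.0, 0.8, 5.1]
grip_width: 0.0112
```

```bash
python3 st.py
```

```text
t 18.23 tcp [ 535.9 -387.4   26.4] rot [-90.   -0.  -88.5] F [-2.   0.8  5.1] M [0.1  0.22 0.04] w 11.2 q [-40.  27.  85.  -0.  69. -42.]
```

Call:
{"api": "servo_tool", "payload": {"plan": [[[0,0,40],[0,0,0],5],[[0,0,85],[0,0,0],5],[[5,50,85],[0,0,0.01],5],[[20,100,85],[0,0,0.02],5],[[35,140,80],[0,0,0.033],5]]}}

```text
time: 18.85
tcp_pos: [0.5708, -0.2453, 0.1056]
eef_rot: [-90.0, 0.0, -86.5]
force: [0.3, -0.8, -0.9]
grip_width: 0.0116
```

Call:
{"api": "servo_tool", "payload": {"plan": [[[12,25,-10],[0,0,0],5],[[15,40,-32],[0,0,0],5],[[15,40,-32],[0,0,0],5],[[15,40,-32],[0,0,0],5],[[15,40,-32],[0,0,0],5]]}}

```text
time: 19.48
tcp_pos: [0.586, -0.2082, 0.0748]
eef_rot: [-89.9, -0.1, -86.6]
force: [0.5, -0.9, -1.2]
grip_width: 0.0113
```

```bash
python3 st.py
python3 - <<'E'
from h import *
p,d=robot.snapshot("side"); cv2.imwrite("pics/side10.png",p[:,:,::-1])
s=robot.sense();t=s["tcp_pos"];y=np.radians(s["eef_rot"][2]+90)
L=[(-54,13,8),(-54,-13,8),(-18,13,8),(-18,14,18),(18,14,18),(-18,14,0),(18,14,0),(-12,14,4),(12,14,4),(-12,14,14),(12,14,14),(-6,14,0),(6,14,0)]
P=rt([t[0],t[1],y],np.array(L)/1000)+[0,0,.048]
c=cv2.resize(p[180:225,290:340,::-1],None,fx=13,fy=13,interpolation=cv2.INTER_CUBIC)
for u,v in proj("side",P): cv2.circle(c,(int((u-290+.5)*13),int((v-180+.5)*13)),3,(0,255,0),-1)
cv2.imwrite("pics/s10o.png",c)
x=np.load("rack.npy");c,s_=np.cos(x[2]),np.sin(x[2]);d=t[:2]-x[:2]
print("rack xy",(c*d[0]+s_*d[1])*1000,(-s_*d[0]+c*d[1])*1000)
E
python3 st.py
```

```text
t 19.48 tcp [ 586.  -208.2   74.8] rot [-89.9  -0.1 -86.6] F [ 0.5 -0.9 -1.2] M [-0.    0.03  0.04] w 11.3 q [-24.  18.  90.  -0.  72. -28.]
rack xy -1.2748354734720186 -168.23626533287302
t 19.52 tcp [ 586.  -208.2   74.7] rot [-89.9  -0.1 -86.6] F [-1.3  0.4 -0.7] M [ 0.   -0.01  0.03] w 11.4 q [-24.  18.  90.  -0.  72. -28.]
```

View pics/s10o.png

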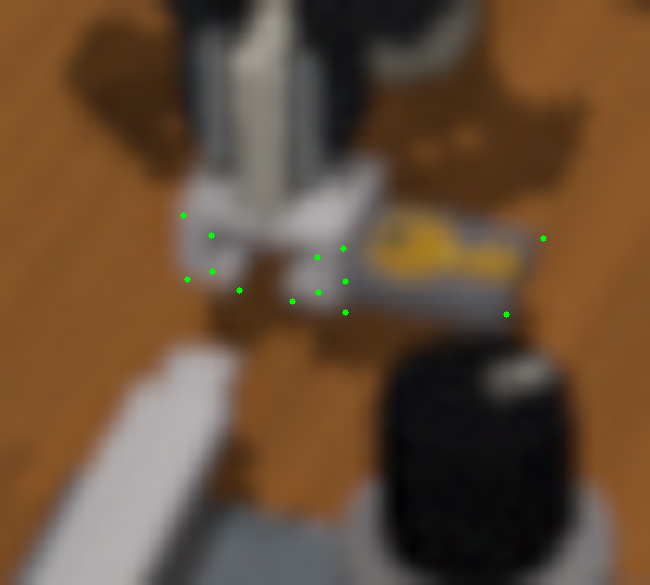

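Call:
{"api": "servo_tool", "payload": {"plan": [[[0.4,8,0],[0,0,0],5],[[0,16,0],[0,0,0],5],[[-0.5,24,0],[0,0,0],5],[[-1,32,0],[0,0,0],5],[[-1.5,40,0],[0,0,0],5]]}}

```text
time: 20.15
tcp_pos: [0.584, -0.1663, 0.0736]
eef_rot: [-90.0, 0.0, -86.5]
force: [0.0, 0.6, -1.4]
grip_width: 0.0117
```

Call:
{"api": "servo_tool", "payload": {"plan": [[[-0.4,6,0],[0,0,0],5],[[-0.7,12,0],[0,0,0],5],[[-1,18,0],[0,0,0],5],[[-1.4,24,0],[0,0,0],5]]}}

```text
time: 20.65
tcp_pos: [0.5827, -0.1427, 0.0736]
eef_rot: [-90.0, -0.0, -86.6]
force: [0.5, -0.4, -0.9]
grip_width: 0.0113
```

```bash
python3 st.py
python3 - <<'E'
from h import *
p,d=robot.snapshot("side"); cv2.imwrite("pics/side11.png",p[:,:,::-1])
cv2.imwrite("pics/s11c.png",cv2.resize(p[180:280,250:350,::-1],None,fx=6,fy=6,interpolation=cv2.INTER_CUBIC))
E
```

```text
t 20.65 tcp [ 582.7 -142.7   73.6] rot [-90.   -0.  -86.6] F [ 0.5 -0.4 -0.9] M [-0.01  0.02 -0.03] w 11.3 q [-19.  15.  94.  -0.  71. -22.]
```

View pics/s11c.png

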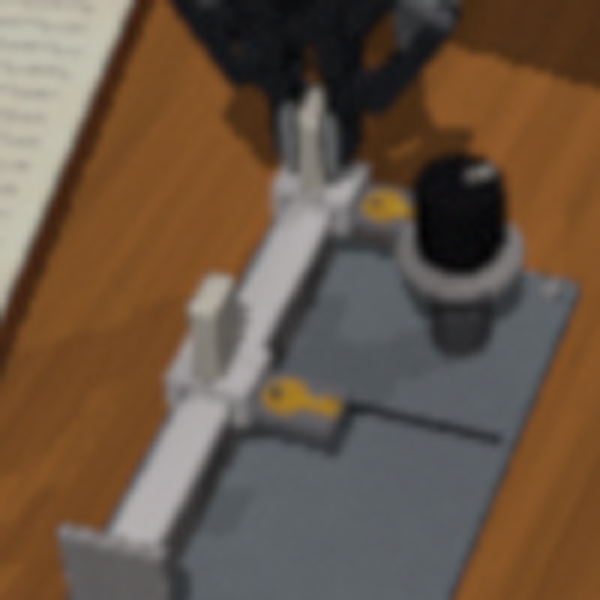

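B is threading freely. A has been knocked back along the rail towards the black line. B, sliding in behind it, will push it further in.

Call:
{"api": "servo_tool", "payload": {"plan": [[[-0.6,10,0],[0,0,0],5],[[-1.2,20,0],[0,0,0],5],[[-1.8,30,0],[0,0,0],5],[[-2.4,40,0],[0,0,0],5],[[-3,50,0],[0,0,0],5]]}}

```text
time: 21.32
tcp_pos: [0.5797, -0.0922, 0.0736]
eef_rot: [-90.0, -0.0, -86.6]
force: [-0.4, -0.3, -1.1]
grip_width: 0.0114
```

Call:
{"api": "servo_tool", "payload": {"plan": [[[-0.6,10,0],[0,0,0],5],[[-1.2,20,0],[0,0,0],5],[[-1.8,30,0],[0,0,0],5],[[-2.4,40,0],[0,0,0],5],[[-3,50,0],[0,0,0],5]]}}

```text
time: 21.95
tcp_pos: [0.5766, -0.0424, 0.0736]
eef_rot: [-90.0, -0.0, -86.6]
force: [-0.0, -1.3, -0.9]
grip_width: 0.0115
```

Call:
{"api": "servo_tool", "payload": {"plan": [[[-0.6,10,0],[0,0,0],5],[[-1.2,20,0],[0,0,0],5],[[-1.8,30,0],[0,0,0],5],[[-2.4,40,0],[0,0,0],5],[[-2.4,40,0],[0,0,0],5]]}}

```text
time: 22.58
tcp_pos: [0.5742, -0.0021, 0.0736]
eef_rot: [-90.0, 0.0, -86.5]
force: [0.7, 0.6, -1.3]
grip_width: 0.0114
```

```bash
python3 st.py
python3 - <<'E'
from h import *
p,d=robot.snapshot("side"); cv2.imwrite("pics/side12.png",p[:,:,::-1])
cv2.imwrite("pics/s12c.png",cv2.resize(p[180:300,240:360,::-1],None,fx=5,fy=5,interpolation=cv2.INTER_CUBIC))
E
```

```text
t 22.57 tcp [574.2  -2.1  73.6] rot [-90.    0.  -86.5] F [ 0.7  0.6 -1.3] M [-0.02 -0.03  0.03] w 11.4 q [-5. 11. 98.  0. 71. -9.]
```

View pics/s12c.png

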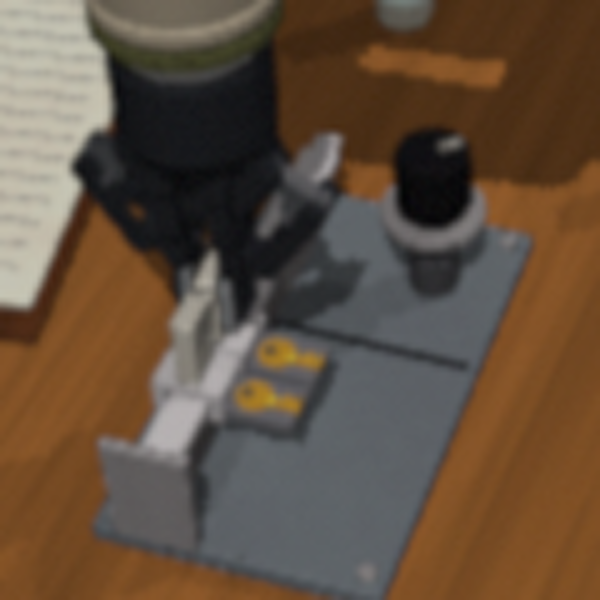

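Call:
{"api": "servo_tool", "payload": {"plan": [[[-0.6,10,0],[0,0,0],5],[[-1.3,22,0],[0,0,0],5],[[-1.3,22,-2],[0,0,0],5],[[-1.3,22,-2],[0,0,0],40],[[-1.3,22,-2],[0,0,0],40]]}}

```text
time: 23.25
tcp_pos: [0.573, 0.019, 0.0715]
eef_rot: [-90.0, -0.0, -86.6]
force: [0.1, -0.4, 0.1]
grip_width: 0.04
```

Call:
{"api": "servo_tool", "payload": {"plan": [[[0,0,0],[0,0,0],40],[[0,0,15],[0,0,0],40],[[0,0,50],[0,0,0],40],[[0,0,95],[0,0,0],60]]}}

```text
time: 23.75
tcp_pos: [0.5723, 0.0189, 0.1676]
eef_rot: [-90.1, 0.0, -86.6]
force: [0.9, 0.9, 0.4]
grip_width: 0.0567
```

```bash
python3 st.py
python3 - <<'E'
from h import *
for n in("top","side"):
    p,d=robot.snapshot(n); cv2.imwrite(f"pics/{n}13.png",p[:,:,::-1])
    if n=="side":cv2.imwrite("pics/s13c.png",cv2.resize(p[180:300,240:360,::-1],None,fx=5,fy=5,interpolation=cv2.INTER_CUBIC))
E
```

```text
t 23.75 tcp [572.3  18.9 167.6] rot [-90.1   0.  -86.6] F [0.9 0.9 0.4] M [ 0.01 -0.01 -0.02] w 56.7 q [-3.  6. 94. -0. 80. -7.]
```

View pics/s13c.png

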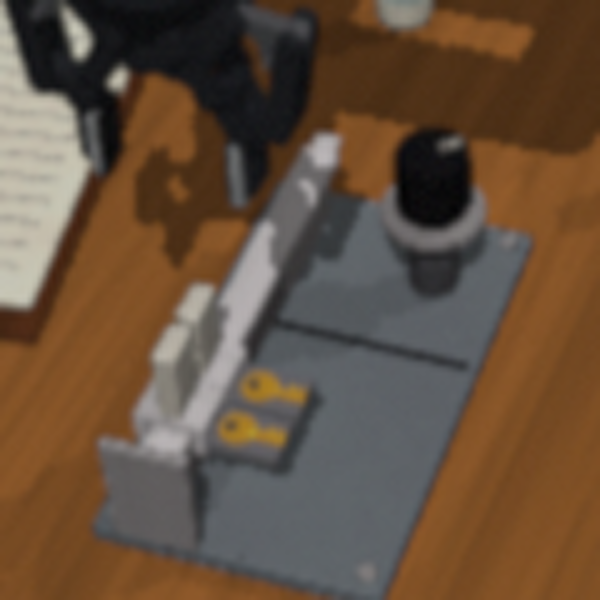

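View pics/top13.png

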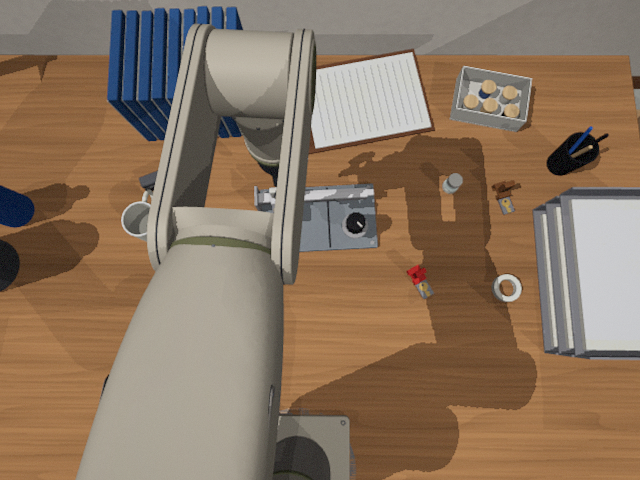

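Both carriers are well past the line with their keys on the knob's side. Now back to the knob, winding the wrist clockwise first.

Call:
{"api": "servo_tool", "payload": {"plan": [[[-13,-28,0],[0,0,-0.17],85],[[-26,-56,0],[0,0,-0.34],85],[[-40,-84,0],[0,0,-0.51],85],[[-53,-112,0],[0,0,-0.68],85],[[-66,-138,0],[0,0,-0.85],85]]}}

```text
time: 24.48
tcp_pos: [0.5066, -0.12, 0.1673]
eef_rot: [-90.0, 0.0, -135.6]
force: [0.8, -0.7, 0.2]
grip_width: 0.0849
```

Call:
{"api": "servo_tool", "payload": {"plan": [[[0,0,0],[0,0,-0.17],85],[[0,0,0],[0,0,-0.34],85],[[0,0,0],[0,0,-0.51],85],[[0,0,-10],[0,0,-0.68],85],[[0,0,-20],[0,0,-0.85],85]]}}

```text
time: 25.1
tcp_pos: [0.5072, -0.1192, 0.1471]
eef_rot: [-90.0, 0.1, 175.7]
force: [-0.0, 0.3, -0.3]
grip_width: 0.0846
```

Call:
{"api": "servo_tool", "payload": {"plan": [[[0,0,-5],[0,0,-0.17],85],[[0,0,-10],[0,0,-0.33],85],[[0,0,-10],[0,0,-0.33],85],[[0,0,-10],[0,0,-0.33],85]]}}

```text
time: 25.6
tcp_pos: [0.5072, -0.1191, 0.1372]
eef_rot: [-90.0, 0.0, 157.3]
force: [-1.0, -0.3, 0.1]
grip_width: 0.0851
```

```bash
python3 st.py
```

```text
t 25.6 tcp [ 507.2 -119.1  137.2] rot [-90.    0.  157.3] F [-1.  -0.3  0.1] M [ 0.04 -0.02  0.02] w 85.1 q [-19.  -1. 104.   0.  77.  94.]
```

Call:
{"api": "servo_tool", "payload": {"plan": [[[-1,0,-30],[0,0,0],85],[[-1,0,-57],[0,0,0],85],[[-1,0,-57],[0,0,0],30],[[-1,0,-57],[0,0,0],30],[[-1,0,-57],[0,0,0],30]]}}

```text
time: 26.22
tcp_pos: [0.5072, -0.1196, 0.0816]
eef_rot: [-90.0, 0.2, 157.2]
force: [-2.2, -0.1, 3.6]
grip_width: 0.0378
```

Call:
{"api": "servo_tool", "payload": {"plan": [[[0,0,1],[0,0,0],30],[[0,0,2],[0,0,0],30],[[0,0,2],[0,0,0],30]]}}

```text
time: 26.6
tcp_pos: [0.5069, -0.1194, 0.0818]
eef_rot: [-90.0, 0.1, 157.1]
force: [6.4, -4.0, -6.0]
grip_width: 0.0378
```

```bash
python3 st.py
```

```text
t 26.6 tcp [ 506.9 -119.4   81.8] rot [-9.000e+01  1.000e-01  1.571e+02] F [ 6.4 -4.  -6. ] M [-0.5  -1.01  0.01] w 37.8 q [-19.   2. 107.  -0.  71.  94.]
```

Turning counterclockwise, following the thread down (3.5 mm/rad).

Call:
{"api": "servo_tool", "payload": {"plan": [[[0,0,-0.6],[0,0,0.17],30],[[0,0,-1.2],[0,0,0.34],30],[[0,0,-1.8],[0,0,0.51],30],[[0,0,-2.4],[0,0,0.68],30],[[0,0,-3],[0,0,0.85],30]]}}

```text
time: 27.22
tcp_pos: [0.5068, -0.1188, 0.0788]
eef_rot: [-90.0, 0.1, -153.9]
force: [5.6, 0.3, -4.2]
grip_width: 0.0375
```

Call:
{"api": "servo_tool", "payload": {"plan": [[[0,0,-0.6],[0,0,0.17],30],[[0,0,-1.2],[0,0,0.34],30],[[0,0,-1.8],[0,0,0.51],30],[[0,0,-2.4],[0,0,0.68],30],[[0,0,-3],[0,0,0.85],30]]}}

```text
time: 27.85
tcp_pos: [0.5063, -0.1183, 0.0757]
eef_rot: [-90.0, 0.1, -105.1]
force: [1.9, 2.3, -1.7]
grip_width: 0.0379
```

```bash
python3 st.py
```

```text
t 27.85 tcp [ 506.3 -118.3   75.7] rot [-9.000e+01  1.000e-01 -1.051e+02] F [ 1.9  2.3 -1.7] M [ 0.43 -0.28 -0.1 ] w 37.9 q [-19.   3. 107.   0.  70.  -4.]
```

Call:
{"api": "servo_tool", "payload": {"plan": [[[0,0,-0.6],[0,0,0.17],30],[[0,0,-1.2],[0,0,0.34],30],[[0,0,-1.8],[0,0,0.51],30],[[0,0,-2.4],[0,0,0.68],30],[[0,0,-3],[0,0,0.85],30]]}}

```text
time: 28.48
tcp_pos: [0.5056, -0.1185, 0.0727]
eef_rot: [-90.0, 0.1, -56.4]
force: [-2.7, 1.5, 1.9]
grip_width: 0.038
```

Call:
{"api": "servo_tool", "payload": {"plan": [[[0,0,-0.6],[0,0,0.17],30],[[0,0,-1.2],[0,0,0.34],30],[[0,0,-1.8],[0,0,0.51],30],[[0,0,-2.4],[0,0,0.68],30],[[0,0,-3],[0,0,0.85],30]]}}

```text
time: 29.1
tcp_pos: [0.5053, -0.1191, 0.0697]
eef_rot: [-90.0, 0.1, -7.7]
force: [-4.4, -2.3, 2.5]
grip_width: 0.0381
```

```bash
python3 st.py
```

```text
t 29.1 tcp [ 505.3 -119.1   69.7] rot [-90.    0.1  -7.7] F [-4.4 -2.3  2.5] M [-0.33  0.69 -0.07] w 38.1 q [ -19.    3.  107.   -0.   70. -101.]
```

Call:
{"api": "servo_tool", "payload": {"plan": [[[0,0,-0.5],[0,0,0.14],30],[[0,0,-1],[0,0,0.28],30],[[0,0,-1.5],[0,0,0.42],30],[[0,0,-1.9],[0,0,0.54],30]]}}

```text
time: 29.6
tcp_pos: [0.5054, -0.1195, 0.0679]
eef_rot: [-90.0, 0.1, 23.1]
force: [-3.9, -2.9, 1.3]
grip_width: 0.0379
```

```bash
python3 st.py
```

```text
t 29.6 tcp [ 505.4 -119.5   67.9] rot [-90.    0.1  23.1] F [-3.9 -2.9  1.3] M [-0.65  0.55 -0.15] w 37.9 q [ -19.    3.  107.   -0.   69. -132.]
```

Call:
{"api": "servo_tool", "payload": {"plan": [[[0,0,-0.2],[0,0,0.05],30],[[0,0,-0.2],[0,0,0.1],30],[[0,0,-0.2],[0,0,0.14],30]]}}

```text
time: 29.98
tcp_pos: [0.5058, -0.1194, 0.0677]
eef_rot: [-90.0, 0.0, 30.9]
force: [0.5, -2.6, -3.6]
grip_width: 0.0377
```

```bash
python3 st.py
```

```text
t 29.98 tcp [ 505.8 -119.4   67.7] rot [-90.    0.   30.9] F [ 0.5 -2.6 -3.6] M [-0.5   0.09 -1.1 ] w 37.7 q [ -19.    3.  107.   -0.   69. -140.]
```

Hard stop at the bottom: torque -1.1 N m. Release, rise and retreat clear.

Call:
{"api": "servo_tool", "payload": {"plan": [[[0,0,0],[0,0,0],85],[[0,0,0],[0,0,0],85],[[0,0,0],[0,0,0],85],[[0,0,50],[0,0,0],85],[[0,0,110],[0,0,0],85]]}}

```text
time: 30.6
tcp_pos: [0.5046, -0.1184, 0.1772]
eef_rot: [-89.8, 0.1, 30.9]
force: [1.6, 0.2, 0.5]
grip_width: 0.0848
```

Call:
{"api": "servo_tool", "payload": {"plan": [[[-20,-55,20],[0,0,-0.17],85],[[-40,-110,40],[0,0,-0.34],85],[[-60,-165,40],[0,0,-0.51],85],[[-90,-220,40],[0,0,-0.68],85],[[-120,-270,40],[0,0,-0.85],85]]}}

```text
time: 31.22
tcp_pos: [0.3849, -0.3907, 0.2177]
eef_rot: [-90.0, -0.0, -18.1]
force: [0.1, 0.4, 0.1]
grip_width: 0.0848
```

Call:
{"api": "servo_tool", "payload": {"plan": [[[-40,-40,0],[0,0,-0.17],85],[[-80,-80,0],[0,0,-0.34],85],[[-120,-110,0],[0,0,-0.51],85],[[-150,-130,0],[0,0,-0.68],85]]}}

```text
time: 31.72
tcp_pos: [0.2341, -0.5201, 0.2174]
eef_rot: [-90.0, 0.0, -57.2]
force: [-0.1, -0.9, -0.6]
grip_width: 0.0851
```

```bash
python3 st.py
python3 - <<'E'
from h import *
for n in("top","side"):
    p,d=robot.snapshot(n); cv2.imwrite(f"pics/{n}14.png",p[:,:,::-1])
    if n=="side":cv2.imwrite("pics/s14c.png",cv2.resize(p[180:300,240:360,::-1],None,fx=5,fy=5,interpolation=cv2.INTER_CUBIC))
x=np.load("rack.npy")
for z in(93,107): print(z,proj("side",rt(x,[[-.074,-.075,z/1000]])),proj("top",rt(x,[[-.074,-.075,z/1000]])))
E
```

```text
t 31.73 tcp [ 234.1 -520.1  217.4] rot [-90.    0.  -57.2] F [-0.1 -0.9 -0.6] M [-0.05 -0.03  0.02] w 85.1 q [ -71.    3.   91.   -0.   86. -104.]
93 [[325.86005381 213.64080807]] [[355.52738318 222.4226985 ]]
107 [[325.81668715 209.55336879]] [[355.92235723 220.87638036]]
```

View pics/s14c.png

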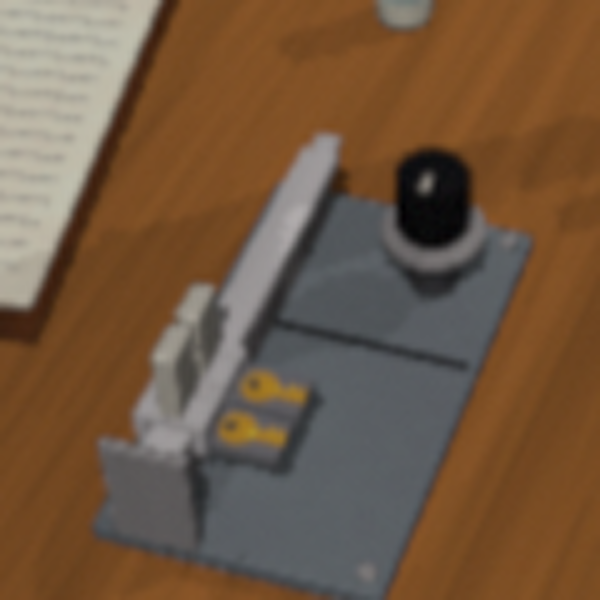

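View pics/top14.png

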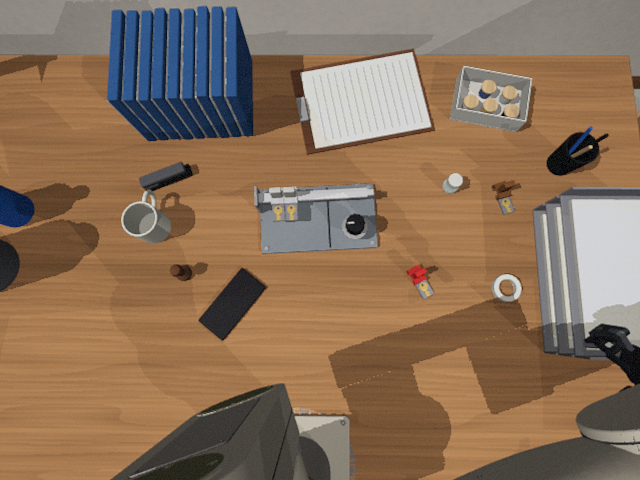

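Run:
```python
import cv2
a=cv2.imread("pics/top0.png")[205:245,335:375];b=cv2.imread("pics/top14.png")[205:245,335:375]
cv2.imwrite("pics/k.png",cv2.resize(cv2.hconcat([a,b]),None,fx=9,fy=9,interpolation=cv2.INTER_CUBIC))
```

```text
(no output)
```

View pics/k.png

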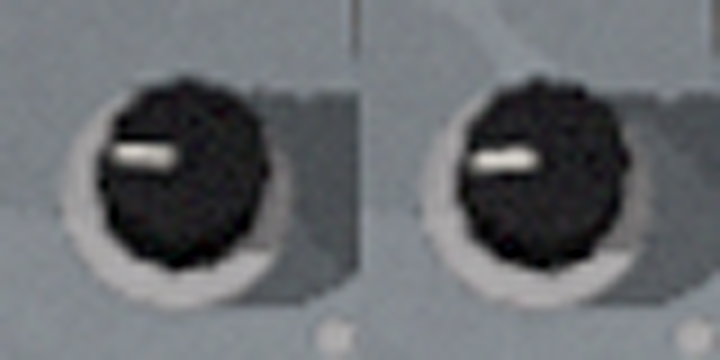

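```bash
python3 -c "
from rig import robot
print(robot.job_done())"
```

```text
the job is handed in; nothing more can be done
None
```

The job is done and handed in: both white carriers hang on the rail and the gate knob is screwed right down again. It took about 32 s of the 210 s allowed.

**Knob:** I unscrewed it clockwise until the upper stop was felt (0.62 N m). After both carriers were on, I screwed it back down until the lower stop was felt (-1.1 N m). Its mark now sits about 0.2 rad further down than at the start, so it was probably not fully down to begin with.

**Carriers:** There were only two, and both threaded on without noticeable contact force. The first was knocked back along the rail while I fetched the second, so I slid the second in behind it and pushed both further in.

**Last checks:** Both carriers sit together at roughly rack y = 58 and 86 mm, well past the black line at -20 mm, with their keys on the knob's side. In the final top picture, the red and brown look-alikes and the other things on the desk look to be where they were at the start. The arm is clear of everything. No check failed or disagreed.

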